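# Gauge the brass sleeves and tag the carrier

## Task

Try the brass sleeves on the carrier's upright gauge pin: leave every sleeve that slides down freely stacked on the pin, and put every one that is too tight into the wooden reject tray. Only when all the sleeves are sorted, clip the inspection tag to the front leg of the carrier's lifting eye: push the mouth of its snap hook against the leg until the gate passes it and springs shut, then let go. Do not disturb the multimeter and the tape roll.

Things in the scene. Friction and masses are not known exactly. Their poses are not given: they have to be found in the camera images.
- sleeve_1_mid (a point): one of three to five plain brass sleeves (None if absent this time): a ring 30 mm tall, 40 mm outer diameter, standing upright on the bench. Its bore is either 21 mm (slides freely over the gauge pin) or 16 mm (too tight: it stops on the pin's tip); trying it on the pin tells which. There may be no tight one. This point is its centre, half-way up, z along its bore
- sleeve_2_mid (a point): one of three to five plain brass sleeves (None if absent this time): a ring 30 mm tall, 40 mm outer diameter, standing upright on the bench. Its bore is either 21 mm (slides freely over the gauge pin) or 16 mm (too tight: it stops on the pin's tip); trying it on the pin tells which. There may be no tight one. This point is its centre, half-way up, z along its bore
- sleeve_3_mid (a point): one of three to five plain brass sleeves (None if absent this time): a ring 30 mm tall, 40 mm outer diameter, standing upright on the bench. Its bore is either 21 mm (slides freely over the gauge pin) or 16 mm (too tight: it stops on the pin's tip); trying it on the pin tells which. There may be no tight one. This point is its centre, half-way up, z along its bore
- sleeve_4_mid (a point): one of three to five plain brass sleeves (None if absent this time): a ring 30 mm tall, 40 mm outer diameter, standing upright on the bench. Its bore is either 21 mm (slides freely over the gauge pin) or 16 mm (too tight: it stops on the pin's tip); trying it on the pin tells which. There may be no tight one. This point is its centre, half-way up, z along its bore
- sleeve_5_mid (a point): one of three to five plain brass sleeves (None if absent this time): a ring 30 mm tall, 40 mm outer diameter, standing upright on the bench. Its bore is either 21 mm (slides freely over the gauge pin) or 16 mm (too tight: it stops on the pin's tip); trying it on the pin tells which. There may be no tight one. This point is its centre, half-way up, z along its bore
- sleeve_6_mid (a point): one of three to five plain brass sleeves (None if absent this time): a ring 30 mm tall, 40 mm outer diameter, standing upright on the bench. Its bore is either 21 mm (slides freely over the gauge pin) or 16 mm (too tight: it stops on the pin's tip); trying it on the pin tells which. There may be no tight one. This point is its centre, half-way up, z along its bore
- carrier: the carrier, fixed: a flat steel plate 100 mm (x) x 190 mm (y) x 8 mm, turned up to 0.3 rad from the world axes, with the upright gauge pin on its +y side and a lifting eye 120 mm from it on the -y side. Origin at the centre of its underside, on the bench; z up
- pin_foot (a point): foot of the gauge pin, on its axis at the plate's upper face, 8 mm above the bench. The pin is 18 mm in diameter and 110 mm tall; there are never more than three sleeves that fit. A fitting sleeve let go some 25 mm or more down the pin drops the rest of the way by itself; pushing it down by hand would bring the pin up against the palm of the gripper. Axes: the carrier's
- pin_tip (a point): tip of the gauge pin, on its axis, 110 mm above pin_foot; the last 5 mm taper from 18 to 10 mm diameter, so a tight sleeve sinks no more than about 4 mm past the tip
- eye_bar (a point): front leg of the lifting eye, on its axis, 28 mm above the bench. The eye is an upright staple of 8 mm round bar: two legs 65 mm apart along the carrier's x, joined 58 mm above the bench. This is the -x leg, 15 mm from the plate's -x edge; clip the hook round it by pushing along the carrier's +x at about this height. Axes: the carrier's
- tag_mid (a point): centre of the inspection tag's grip block, half-way up: aluminium, 50 mm (x) x 30 mm (y) x 20 mm (z, up), lying flat on the bench, 0.15 kg with the rigid steel snap hook at its +x end. Grip the block by its 30 mm sides
- hook_mid (a point): centre of the space inside the tag's snap hook, 67 mm from tag_mid along x at the same height, same axes. The hook is of 10 mm round bar; its inside reaches from here 22 mm to -x and to the gate at +x, and 12 mm to either side in y; the mouth faces +x, its two noses end at x = +37 mm and leave a gap from y = -12 to +7.5 mm
- tag_gate (a joint): the hook's sprung gate, a 7 mm bar across the mouth at x = +26 mm from hook_mid, hinged at y = -14 mm; 0 = shut, grows as it swings inward (to 1.6 rad), pushed at its middle it yields at about 4 to 7 N. A bar pushed about 35 mm inside the gate line frees it and it springs shut by itself. It does not open outward
- tray_in (a point): centre of the inner floor of the wooden reject tray (fixed; a few small screws lie in it), 5 mm above the bench; inside 114 mm (x) x 154 mm (y), walls 8 mm thick, their tops 62 mm above this floor. Axes: the tray's
- meter: multimeter lying at the back right, 118 x 76 x 37 mm, loose; a bystander. Origin at its underside
- tape_roll: roll of tape lying left of the carrier, 62 mm across, 19 mm tall, loose; a bystander. Origin at its underside
Mind the look-alikes: they are no part of the job. Leave any turquoise look-alike of the part that bears sleeve_2_mid alone. What is shaped like the part that bears tag_mid but orange is not meant.

How it is judged:
On the way, in this order (a step that is already met when the one before it is completed fails the run):
1. every sleeve is sorted: those that fit on the pin, the tight ones in the reject tray (horizontal distance between each of sleeve_1_mid, sleeve_4_mid, sleeve_6_mid and pin_foot below 0.006 m and z of each of sleeve_1_mid, sleeve_4_mid, sleeve_6_mid in the frame of pin_foot below 0.085 m and x of sleeve_2_mid in the frame of tray_in between -0.057 and 0.057 m and y of sleeve_2_mid in the frame of tray_in between -0.077 and 0.077 m and z of sleeve_2_mid in the frame of tray_in between 0 and 0.055 m and x of sleeve_3_mid in the frame of tray_in between -0.057 and 0.057 m and y of sleeve_3_mid in the frame of tray_in between -0.077 and 0.077 m and z of sleeve_3_mid in the frame of tray_in between 0 and 0.055 m and x of sleeve_5_mid in the frame of tray_in between -0.057 and 0.057 m and y of sleeve_5_mid in the frame of tray_in between -0.077 and 0.077 m and z of sleeve_5_mid in the frame of tray_in between 0 and 0.055 m), for 0.2 s.
2. the tag's hook is clipped round the front leg of the eye, its gate shut (x of eye_bar in the frame of tag_mid between 0.044 and 0.091 m and y of eye_bar in the frame of tag_mid between -0.014 and 0.014 m and z of eye_bar in the frame of tag_mid between -0.035 and 0.04 m and value of joint tag_gate below 0.15 rad), for 0.2 s.
At the end, for the whole second after the job is handed in: Every 21 mm sleeve is on the pin (centre within 6 mm of its axis, under 85 mm above its foot), every 16 mm sleeve is in the tray (centre inside the walls, under 55 mm above the floor), the eye's front leg is inside the hook and the gate is shut (under 0.15 rad) (all of step 1 and all of step 2); the robot touches nothing.
It fails at once if the multimeter is pushed more than 3 cm (distance of meter from where it was at the start of the episode above 0.03 m).
It fails at once if the tape roll is pushed more than 3 cm (distance of tape_roll from where it was at the start of the episode above 0.03 m).
Of sleeve_1, sleeve_2, sleeve_3, sleeve_4, sleeve_5, sleeve_6 only 3 to 5 are there at a start; the rules pass over those that are not, and their reading is None.
At some moment in a run one of sleeve_1, sleeve_2, sleeve_3, sleeve_4, sleeve_5, sleeve_6 may be knocked a few centimetres aside while the robot is not near it.
It also fails if it takes over 210 s, if anything falls off the work surface, if the arm or the gripper's body presses on something with over 40 N, if the wrist force passes 120 N, or if a joint passes its speed limit or range.

## Robot

A 6-joint arm with a two-finger parallel gripper is mounted at the origin on a cart in front of the work surface, level with it; the furniture and walls round the work are solid. World frame = base frame: x ahead of the robot, y to its left, z up, the work surface at z = 0. Lengths are in m, angles in rad, forces in N, time in s.
With the tool pointing down it reaches from about 0.3 to 0.875 m from the base axis. Payload 6.4 kg.
Tool frame: the origin (TCP) lies midway between the tips of the shut fingers; the grasp point (between the pads) lies 19 mm behind it; z points along the fingers, y is the line along which they close (so a half turn about z gives the same grasp; the last joint's range is limited). The gripper opens to 85 mm and grips with 20 to 120 N. Pads are 22 mm wide; open, the fingers measure 114 mm over their backs; the gripper's body (76 mm by 85 mm) begins 54 mm behind the grasp point. The pads swing forward as they close: fully open they stand 13 mm farther back than shut.
Start: joints at [1.09, 0.181, 1.607, -0, 1.354, -0.206], TCP at [0.156, 0.553, 0.209] pointing down, gripper open.
Joint ranges: [-2.99, 2.99], [-0.89, 2.07], [0.3, 2.58], [-1.14, 4.28], [0, 2.63], [-3.12, 3.12]. Speed limits (rad/s): [2.57, 2.57, 3.01, 3.14, 3.14, 3.14].

## Interface

Orientations are given as a unit quaternion [w, x, y, z].
In Python, from bench import ctrl gives the robot as it stands.
- The arm moves only by the tool send_rows, never from a script. Its argument "motion" is a list of rows, each a list of 7 numbers: the turn, a rotation vector about the tool's x, y, z in degrees, then the shift along the tool's x, y, z in mm, then the closure, from -1 (fully open) to 1 (shut). In form: [[rx, ry, rz, tx, ty, tz, grip], ...]. A call has exactly 10 rows; each row shifts and turns the commanded pose from where the row before left it, along the tool's axes as they then stand; what a row does not reach is not made up. A row lasts 1/10 s, in which the tool goes at most 50 mm and 8.59 degrees, less where a joint would pass 70% of its speed; a pose out of reach is approached as far as the arm can. A call is refused whole if a number of a shift passes 50 or a number of a turn 8.59, either way. A call with a gripper value outside its range is refused whole. The fingers move at their own pace and stop on an object; the grip force is fixed at half the most. Time passes only in rows, so rows that do not move let the fingers close, or fill a call up. It gives the time, the measured TCP pose, the force, the opening and the grip force at its end, in the units of the state.
- ctrl.get_obs(): the state, without advancing time (a new reading comes with each control period).
- ctrl.camera(name): name is "scene" or "side" or "wrist"; returns a dict with "color" (420x560x3 uint8, red, green, blue), "z_map" (420x560 float32, m along the optical axis (not along the pixel's ray), 0 where there is no reading), "mtx" (3x3 intrinsics, pixels), "extrinsics" (4x4, takes a point from camera to world coordinates); the wrist camera has in their place "hand_eye" (4x4, takes a point from camera to tool coordinates, whose origin is the TCP and whose axes are the flange's). Camera axes: x right, y down, z forward; pixel columns grow to the right and rows downward; lengths in m; the calibration is good to about 2 mm. A picture is of the moment at which its call begins: read the wrist's pose just before it.
- ctrl.hand_in(): hands the job in; it is judged then, once.
The state is a dict: "time_s": time; "q": joint angles; "dq": joint speeds; "joint_efforts": joint torques, N m; "eef_pos": TCP position; "eef_rot": TCP orientation; "wrist_force": force on the tool from outside, world axes, zero at the start; "torque": the same for the moment, N m; "opening": opening from 0.0 (shut) to 1.0 (fully open); "grasp_force": force on a finger pad.
Only numpy, scipy, OpenCV 4.12 (cv2) and the standard library are available. Lean on these libraries where they do the work, as an engineer would, in place of code of your own. Each camera call takes 0.05 s, during which the arm holds its last target. There are 200 camera calls.

## Working session

There is one attempt and no reset: what is moved stays moved. The work goes in short steps, Python scripts to look and compute and a tool call to move; the robot and the scene stay as the last step left them, time stands still between calls to the robot, and variables do not carry over. Pictures are saved under pics/ and viewed, at most 17 in all, crops included, and the job is handed in when it is done.

Besides the shell and the picture viewer there is one more tool, called as name(argument=value, ...), one argument or row to a line, values as JSON. send_rows: Moves the arm, as the interface text tells. Its arguments: {"type":"object","properties":{"motion":{"type":"array","items":{"type":"array","items":{"type":"number"}}}},"required":["motion"]}

```bash
mkdir -p pics; ls; cat > h.py <<'E'
import numpy as np, cv2
from bench import ctrl
from scipy.spatial.transform import Rotation as R
def tool():
    o=ctrl.get_obs(); q=o['eef_rot']; T=np.eye(4)
    T[:3,:3]=R.from_quat([q[1],q[2],q[3],q[0]]).as_matrix(); T[:3,3]=o['eef_pos']; return T,o
def shot(name,save=None):
    T,o=tool(); c=ctrl.camera(name)
    E=np.array(c['extrinsics']) if 'extrinsics' in c else T@np.array(c['hand_eye'])
    if save: cv2.imwrite('pics/'+save,c['color'][:,:,::-1])
    return c['color'],c['z_map'],np.array(c['mtx']),E
def cloud(z,K,E):
    v,u=np.indices(z.shape); P=np.stack([(u-K[0,2])*z/K[0,0],(v-K[1,2])*z/K[1,1],z],-1)
    W=P@E[:3,:3].T+E[:3,3]; W[z<=0]=np.nan; return W
def ray(u,v,K,E,h):
    d=E[:3,:3]@np.array([(u-K[0,2])/K[0,0],(v-K[1,2])/K[1,1],1]); s=(h-E[2,3])/d[2]; return E[:3,3]+s*d
E
python3 - <<'E'
from h import *
for n in('scene','side','wrist'):
    c,z,K,E=shot(n,n+'0.png'); np.savez(n+'0.npz',c=c,z=z,K=K,E=E); print(n,np.round(E,3).tolist(),K[0].round(1))
print(ctrl.get_obs())
E
```

```text
pics
scene [[0.894, -0.232, 0.382, -0.001], [-0.446, -0.512, 0.734, -1.041], [0.025, -0.827, -0.562, 0.871], [0.0, 0.0, 0.0, 1.0]] [481.9   0.  282.8]
side [[-1.0, 0.008, -0.017, 0.568], [0.019, 0.631, -0.776, 0.846], [0.004, -0.776, -0.631, 0.778], [0.0, 0.0, 0.0, 1.0]] [440.3   0.  284.8]
wrist [[0.272, 0.928, 0.254, 0.091], [0.962, -0.262, -0.074, 0.572], [-0.002, 0.264, -0.964, 0.374], [0.0, 0.0, 0.0, 1.0]] [345.5   0.  276.6]
{'time_s': 0.15, 'q': array([ 1.08970071e+00,  1.81382443e-01,  1.60774808e+00, -1.74748076e-06,
        1.35379488e+00, -2.06316680e-01]), 'dq': array([-1.23119751e-03, -2.32925002e-03, -3.43032446e-03,  2.41088973e-05,
       -8.65654103e-04,  2.60346067e-03]), 'joint_efforts': array([-7.30920988e-05, -4.45254242e+01, -3.51693249e+01, -2.21030937e-04,
        5.70101212e-03, -6.43008164e-06]), 'eef_pos': array([0.1558037 , 0.55303556, 0.20829896]), 'eef_rot': array([-2.23751501e-04,  1.36957436e-01,  9.90576709e-01, -6.27689073e-04]), 'wrist_force': array([ 0.26720637,  0.00192019, -0.53092014]), 'torque': array([-0.00115161, -0.01593531,  0.00046976]), 'grasp_force': 0.0, 'opening': 0.9964454278968147}
```

View pics/scene0.png

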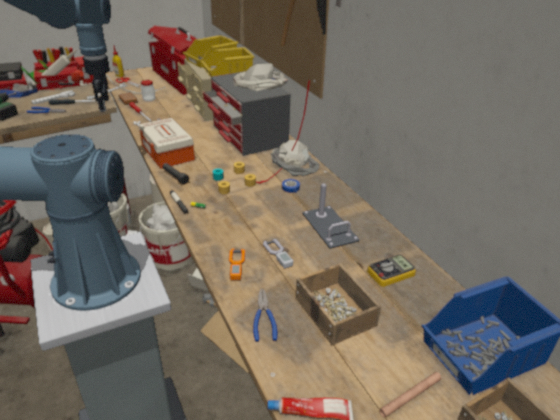

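View pics/side0.png

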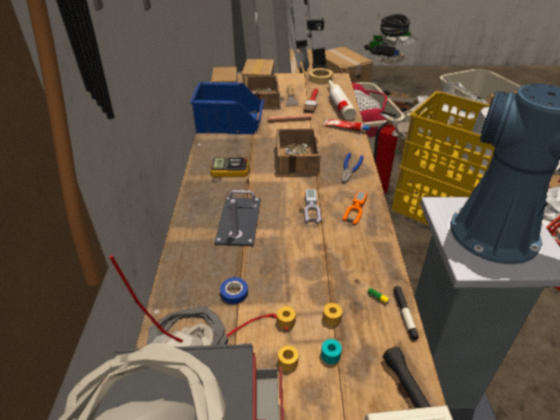

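The scene view shows three brass sleeves at (239,168), (224,187) and (250,181), plus the turquoise look-alike at (218,175). The pin is at (322,190), the eye at (340,228), the grey tag at (280,252) and the tray at (337,302). The side view shows the same things: sleeves at (286,317), (332,315) and (288,357), and the tag at (312,205).

```bash
python3 - <<'E'
from h import *
for n in('scene','side'):
    d=np.load(n+'0.npz'); c,z,K,E=d['c'],d['z'],d['K'],d['E']; W=cloud(z,K,E); hsv=cv2.cvtColor(c,cv2.COLOR_RGB2HSV)
    ws=(W[...,0]>0.2)&(W[...,0]<0.9)&(abs(W[...,1])<0.75)
    print(n)
    for nm,lo,hi in(('brass',(15,150,110),(30,255,255)),('turq',(80,120,60),(95,255,255)),('blue',(105,150,60),(125,255,255)),('orange',(3,190,120),(13,255,255))):
        m=(cv2.inRange(hsv,lo,hi)>0)&ws&(W[...,2]>0.003)
        k,l,s,ce=cv2.connectedComponentsWithStats(m.astype(np.uint8))
        for i in range(1,k):
            if s[i,4]<25: continue
            p=W[l==i]; t=p[p[:,2]>np.nanpercentile(p[:,2],95)-.004]
            print(nm,ce[i].round(),s[i,4],'top z',np.nanpercentile(p[:,2],95).round(4),'topmid',((t.min(0)+t.max(0))/2).round(3),'ext',np.ptp(t,axis=0).round(3))
    # pin: high points near
    for nm,xr,yr,zl,zh in(('pin',(.5,.8),(-.1,.2),.08,.14),):
        m=ws&(W[...,0]>xr[0])&(W[...,0]<xr[1])&(W[...,1]>yr[0])&(W[...,1]<yr[1])&(W[...,2]>zl)&(W[...,2]<zh)
        p=W[m]; print(nm,len(p),np.median(p,0).round(3),np.ptp(p,axis=0).round(3) if len(p) else '',p[:,2].max())
# top-down map of fused height
H=np.zeros((800,450,3),np.uint8)
for n in('scene','side'):
    d=np.load(n+'0.npz'); W=cloud(d['z'],d['K'],d['E']).reshape(-1,3); c=d['c'].reshape(-1,3)
    ok=(W[:,0]>.3)&(W[:,0]<.85)&(W[:,1]>-.5)&(W[:,1]<.5)&(W[:,2]>-.02)&(W[:,2]<.15)
    p=W[ok];cc=c[ok]
    u=((p[:,0]-.3)*800).astype(int);v=((.5-p[:,1])*800).astype(int)
    o=np.argsort(p[:,2])
    for a,b,q in zip(u[o],v[o],cc[o]):
        cv2.circle(H,(int(a),int(b)),1,tuple(int(x) for x in q[::-1]),-1)
cv2.imwrite('pics/top.png',cv2.rotate(H,cv2.ROTATE_90_CLOCKWISE)[:,:])
E
```

```text
scene
brass [239. 168.] 82 top z 0.0322 topmid [0.546 0.359 0.032] ext [0.027 0.025 0.006]
brass [250. 180.] 89 top z 0.0314 topmid [0.549 0.267 0.031] ext [0.027 0.034 0.006]
brass [224. 187.] 96 top z 0.0316 topmid [0.45  0.259 0.031] ext [0.027 0.031 0.007]
brass [236. 258.] 89 top z 0.0185 topmid [ 0.356 -0.086  0.019] ext [0.041 0.071 0.008]
brass [389. 277.] 306 top z 0.0205 topmid [ 0.711 -0.31   0.02 ] ext [0.107 0.066 0.007]
brass [235. 276.] 42 top z 0.0232 topmid [ 0.327 -0.156  0.022] ext [0.024 0.013 0.005]
turq [218. 174.] 94 top z 0.0321 topmid [0.463 0.348 0.031] ext [0.035 0.031 0.006]
blue [290. 189.] 40 top z 0.0177 topmid [0.66  0.164 0.018] ext [0.044 0.021 0.009]
blue [494. 311.] 3493 top z 0.1151 topmid [ 0.773 -0.606  0.117] ext [0.16  0.155 0.013]
blue [428. 338.] 76 top z 0.0569 topmid [ 0.624 -0.549  0.056] ext [0.003 0.021 0.005]
blue [512. 363.] 1973 top z 0.1083 topmid [ 0.75  -0.692  0.113] ext [0.15  0.016 0.017]
blue [439. 345.] 27 top z 0.0598 topmid [ 0.622 -0.587  0.058] ext [0.005 0.032 0.005]
orange [176. 157.] 385 top z 0.0503 topmid [0.364 0.50
[... 514 characters left out ...]
031] ext [0.038 0.04  0.005]
brass [288. 356.] 333 top z 0.0326 topmid [0.551 0.368 0.032] ext [0.037 0.04  0.006]
turq [331. 351.] 393 top z 0.0325 topmid [0.465 0.356 0.031] ext [0.037 0.038 0.005]
blue [226. 108.] 2660 top z 0.12 topmid [ 0.774 -0.604  0.12 ] ext [0.16  0.167 0.009]
blue [346. 161.] 25 top z 0.0164 topmid [ 0.345 -0.331  0.015] ext [0.022 0.071 0.004]
blue [234. 294.] 185 top z 0.0215 topmid [0.666 0.195 0.021] ext [0.054 0.056 0.006]
orange [356. 208.] 178 top z 0.022 topmid [ 0.334 -0.126  0.022] ext [0.038 0.046 0.007]
orange [251. 321.] 30 top z 0.0103 topmid [0.625 0.274 0.009] ext [0.045 0.026 0.004]
pin 105 [0.676 0.008 0.103] [0.017 0.017 0.04 ] 0.1217929180649926
```

View pics/top.png

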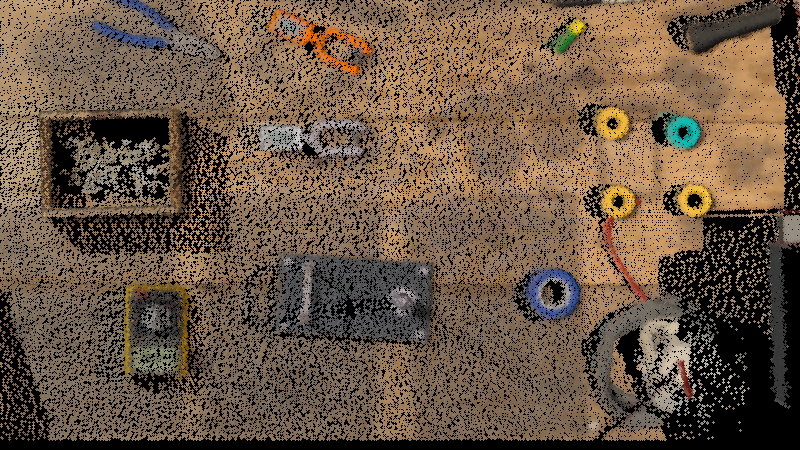

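The top-down map gives rough positions for everything, and the heights match the text. Next I move over the sleeves to measure them close up.

send_rows(
  motion=[
    [0, 0, 0, -36, -16, 0, -1],
    [0, 0, 0, -36, -16, 0, -1],
    [0, 0, 0, -36, -16, 0, -1],
    [0, 0, 0, -36, -16, 0, -1],
    [0, 0, 0, -36, -16, 0, -1],
    [0, 0, 0, -36, -16, 0, -1],
    [0, 0, 0, -36, -16, 0, -1],
    [0, 0, 0, -36, -16, 0, -1],
    [0, 0, -7.85, -36, -16, 0, -1],
    [0, 0, -7.85, -36, -10, 0, -1],
  ],
)

```text
time_s: 1.15
eef_pos: [0.4638, 0.3103, 0.2088]
eef_rot: [-0.0, -0.002, 1.0, -0.0]
wrist_force: [0.0, 0.8, 0.0]
opening: 0.998
grasp_force: 0.0
```

send_rows(
  motion=[
    [0, 0, 0, 0, 0, 0, -0.45],
    [0, 0, 0, 0, 0, 0, -0.45],
    [0, 0, 0, 0, 0, 0, -0.45],
    [0, 0, 0, 0, 0, 0, -0.45],
    [0, 0, 0, 0, 0, 0, -0.45],
    [0, 0, 0, 0, 0, 0, -0.45],
    [0, 0, 0, 0, 0, 0, -0.45],
    [0, 0, 0, 0, 0, 0, -0.45],
    [0, 0, 0, 0, 0, 0, -0.45],
    [0, 0, 0, 0, 0, 0, -0.45],
  ],
)

```text
time_s: 2.15
eef_pos: [0.4631, 0.3121, 0.209]
eef_rot: [0.0, 0.0, 1.0, -0.0]
wrist_force: [-0.0, -0.2, 0.3]
opening: 0.724
grasp_force: 0.0
```

```bash
cat >> h.py <<'E'
def todo(x,y,z=None,yaw=None):
    "tool-frame shift (mm) to bring TCP to world x,y,z"
    T,o=tool(); d=np.array([x,y,T[2,3] if z is None else z])-T[:3,3]
    print('tool shift',(T[:3,:3].T@d*1000).round(1),'tcp',T[:3,3].round(4),'tool y deg',np.degrees(np.arctan2(T[1,1],T[0,1])).round(2),'zaxis',T[:3,2].round(4),'F',o['wrist_force'].round(1),'open',round(o['opening'],3),'gf',round(o['grasp_force'],1),'t',o['time_s'])
def rings(c,z,K,E,lo=(15,120,90),hi=(32,255,255),h=.030,minA=600):
    hsv=cv2.cvtColor(c,cv2.COLOR_RGB2HSV); W=cloud(z,K,E)
    m=((cv2.inRange(hsv,lo,hi)>0)&(W[...,2]>h-.004)&(W[...,2]<h+.012)).astype(np.uint8)
    m=cv2.morphologyEx(m,cv2.MORPH_OPEN,np.ones((2,2)))
    cs,hi_=cv2.findContours(m,cv2.RETR_CCOMP,cv2.CHAIN_APPROX_NONE); out=[]
    for i,k in enumerate(cs):
        if hi_[0][i][3]>=0 or cv2.contourArea(k)<minA: continue
        def fit(k):
            P=np.array([ray(u,v,K,E,h)[:2] for u,v in k[:,0]],np.float32)
            (cx,cy),(a,b),_=cv2.fitEllipse(P); return np.round([cx,cy,a,b],4)
        holes=[fit(cs[j]) for j in range(len(cs)) if hi_[0][j][3]==i and cv2.contourArea(cs[j])>60]
        pts=np.zeros(m.shape,np.uint8); cv2.drawContours(pts,cs,i,1,-1); zz=np.nanmedian(W[(pts>0)&(m>0)][:,2])
        out.append((fit(k),holes,zz.round(4)))
    return out
E
python3 - <<'E'
from h import *
c,z,K,E=shot('wrist','w1.png'); todo(.5,.3)
for r in rings(c,z,K,E): print(r)
E
```

```text
tool shift [-36.9 -12.   -0. ] tcp [0.4631 0.3121 0.209 ] tool y deg 89.95 zaxis [-0. -0. -1.] F [-0.   0.4  0.1] open 0.726 gf 0.0 t 2.2
(array([0.5508, 0.2743, 0.0386, 0.0395]), [array([0.5507, 0.2743, 0.0158, 0.0164])], np.float64(0.0304))
(array([0.5491, 0.3692, 0.0388, 0.0398]), [array([0.5487, 0.369 , 0.0205, 0.0216])], np.float64(0.0304))
(array([0.4533, 0.2669, 0.0386, 0.0387]), [array([0.4531, 0.267 , 0.0162, 0.0165])], np.float64(0.0305))
```

View pics/w1.png

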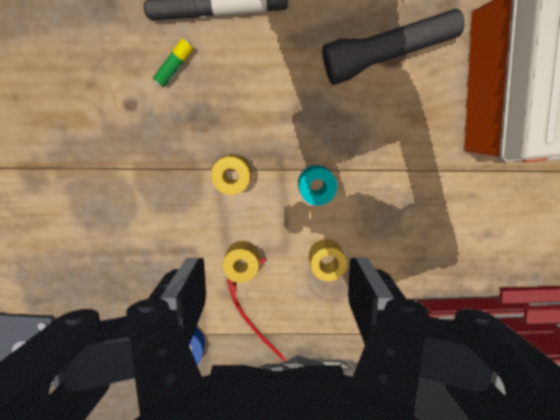

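The wrist view shows two sleeves with 16 mm bores, at (231,175) and (241,262), one with a 21 mm bore at (328,260), and the turquoise look-alike at (318,186). I still try each one on the pin. First is the near one at world (0.453, 0.267).

send_rows(
  motion=[
    [0, 0, 0, 5, -22.5, 0, -0.45],
    [0, 0, 0, 5, -22.5, 0, -0.45],
    [0, 0, 0, 0, 0, 30, -0.45],
    [0, 0, 0, 0, 0, 35, -0.45],
    [0, 0, 0, 0, 0, 35, -0.45],
    [0, 0, 0, 0, 0, 35, -0.45],
    [0, 0, 0, 0, 0, 30, -0.45],
    [0, 0, 0, 0, 0, 25, -0.45],
    [0, 0, 0, 0, 0, 16, -0.45],
    [0, 0, 0, 0, 0, 0, -0.45],
  ],
)

```text
time_s: 3.2
eef_pos: [0.4509, 0.2663, 0.0006]
eef_rot: [-0.002, 0.001, 1.0, -0.001]
wrist_force: [-0.6, 0.2, -0.2]
opening: 0.723
grasp_force: 0.0
```

```bash
python3 - <<'E'
from h import *
todo(.4533,.267,0)
E
```

```text
tool shift [-2.4  0.7  0.5] tcp [0.4509 0.2663 0.0006] tool y deg 89.94 zaxis [-0.0049 -0.0015 -1.    ] F [-0.6  0.2 -0.2] open 0.723 gf 0.0 t 3.2
```

send_rows(
  motion=[
    [0, 0, 0, 0, 0, 0, 0.5],
    [0, 0, 0, 0, 0, 0, 1],
    [0, 0, 0, 0, 0, 0, 1],
    [0, 0, 0, 0, 0, 0, 1],
    [0, 0, 0, 0, 0, 0, 1],
    [0, 0, 0, 0, 0, 0, 1],
    [0, 0, 0, 0, 0, -20, 1],
    [0, 0, 0, 0, 0, -30, 1],
    [0, 0, 0, 0, 0, -40, 1],
    [0, 0, 0, 0, 0, -40, 1],
  ],
)

```text
time_s: 4.2
eef_pos: [0.4528, 0.2671, 0.1349]
eef_rot: [0.0, 0.0, 1.0, 0.0]
wrist_force: [1.1, -0.1, -1.2]
opening: 0.408
grasp_force: 60.0
```

send_rows(
  motion=[
    [0, 0, 0, 0, 0, -35, 1],
    [0, 0, 0, -10, -12, -35, 1],
    [0, 0, 0, -20, -25, 0, 1],
    [0, 0, 0, -25, -30, 0, 1],
    [0, 0, 0, -25, -30, 0, 1],
    [0, 0, 0, -20, -30, 0, 1],
    [0, 0, 0, -10, -25, 0, 1],
    [0, 0, 0, -10, -20, 0, 1],
    [0, 0, 0, 0, 0, 0, 1],
    [0, 0, 0, 0, 0, 0, 1],
  ],
)

```text
time_s: 5.2
eef_pos: [0.5729, 0.0949, 0.2035]
eef_rot: [0.0, 0.001, 1.0, 0.0]
wrist_force: [0.1, 0.1, -1.0]
opening: 0.397
grasp_force: 60.0
```

```bash
python3 - <<'E'
from h import *
todo(.675,.006)
c,z,K,E=shot('wrist','w2.png'); np.savez('w2.npz',c=c,z=z,K=K,E=E)
E
```

```text
tool shift [-102.2  -88.7    0. ] tcp [0.5729 0.0949 0.2035] tool y deg 89.89 zaxis [ 6.e-04  4.e-04 -1.e+00] F [ 0.1  0.1 -1. ] open 0.397 gf 60.0 t 5.2
```

View pics/w2.png

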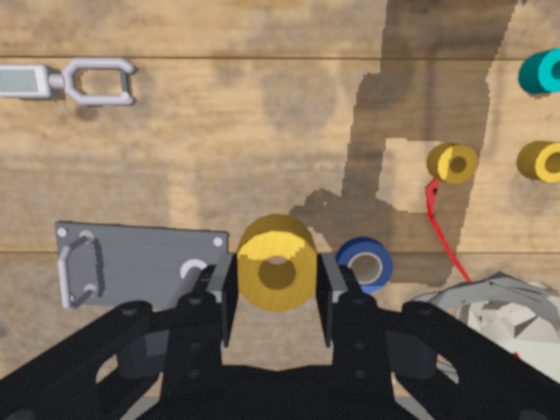

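The sleeve is held at (277,262). The pin tip is at about (193,270), partly hidden by the left finger. The carrier and the eye legs, at (66,270), are visible, and so is the tag at (70,82). I shift 50 mm for a clear second view.

send_rows(
  motion=[
    [0, 0, 0, -15, 0, 0, 1],
    [0, 0, 0, -15, 0, 0, 1],
    [0, 0, 0, -15, 0, 0, 1],
    [0, 0, 0, -5, 0, 0, 1],
    [0, 0, 0, 0, 0, 0, 1],
    [0, 0, 0, 0, 0, 0, 1],
    [0, 0, 0, 0, 0, 0, 1],
    [0, 0, 0, 0, 0, 0, 1],
    [0, 0, 0, 0, 0, 0, 1],
    [0, 0, 0, 0, 0, 0, 1],
  ],
)

```text
time_s: 6.25
eef_pos: [0.6228, 0.0949, 0.2031]
eef_rot: [0.0, 0.0, 1.0, 0.0]
wrist_force: [0.0, 0.2, -1.6]
opening: 0.403
grasp_force: 60.0
```

```bash
python3 - <<'E'
from h import *
todo(.675,.006)
c,z,K,E=shot('wrist','w3.png'); np.savez('w3.npz',c=c,z=z,K=K,E=E)
W=cloud(z,K,E)
m=(W[...,0]>.64)&(W[...,0]<.72)&(abs(W[...,1])<.045)
for a,b in((.113,.125),(.1,.113),(.06,.1),(.02,.06)):
    p=W[m&(W[...,2]>a)&(W[...,2]<b)]; print(a,len(p),p.mean(0).round(4),((p.min(0)+p.max(0))/2).round(4),np.ptp(p,axis=0).round(4))
tm=(m&(W[...,2]>.1135)&(W[...,2]<.125)).astype(np.uint8)
v,u=np.nonzero(tm); print('tip px',u.mean(),v.mean(), ray(u.mean(),v.mean(),K,E,.118).round(4))
# plate
pl=(W[...,2]>.004)&(W[...,2]<.014)&(W[...,0]>.58)&(W[...,0]<.78)&(abs(W[...,1]+.05)<.15)&(c.max(-1)<110)
k,l,s,ce=cv2.connectedComponentsWithStats(cv2.morphologyEx(pl.astype(np.uint8),cv2.MORPH_OPEN,np.ones((3,3))))
i=1+np.argmax(s[1:,4]); p=W[l==i]; print('plate z',np.median(p[:,2]).round(4),s[i],cv2.minAreaRect(p[:,:2].astype(np.float32)))
e=W[(W[...,2]>.045)&(W[...,2]<.07)&(W[...,0]>.58)&(W[...,0]<.76)&(W[...,1]<-.07)&(W[...,1]>-.17)]
print('eye top',len(e),e.max(0).round(4),cv2.minAreaRect(e[:,:2].astype(np.float32)),np.median(e,0))
E
```

```text
tool shift [-52.3 -88.9   0. ] tcp [0.6228 0.0949 0.2031] tool y deg 89.95 zaxis [ 1.e-04  0.e+00 -1.e+00] F [ 0.   0.2 -1.6] open 0.403 gf 60.0 t 6.25
0.113 347 [0.6738 0.004  0.1168] [0.6751 0.003  0.1167] [0.0169 0.0173 0.0073]
0.1 173 [0.6702 0.0069 0.1069] [0.6748 0.0039 0.1066] [0.0169 0.0157 0.0128]
0.06 404 [0.67   0.0069 0.0812] [0.6732 0.0037 0.0799] [0.0143 0.0163 0.0399]
0.02 285 [0.6701 0.0069 0.0411] [0.6733 0.0036 0.0399] [0.0143 0.0168 0.0397]
tip px 161.20359281437126 271.8263473053892 [0.6734 0.0043 0.118 ]
plate z 0.0088 [ 85 194  14  63 454] ((0.6698712706565857, -0.10557898879051208), (0.010879983194172382, 0.07144607603549957), 88.7707290649414)
eye top 703 [ 0.7006 -0.1098  0.0607] ((0.6647462844848633, -0.11625006794929504), (0.008647169917821884, 0.07220661640167236), 86.0291748046875) [ 0.6606096  -0.1146835   0.05693892]
```

View pics/w3.png

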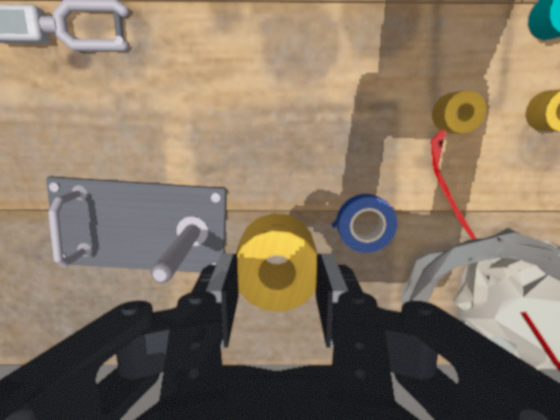

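The pin tip is clear at (161,272), which puts the axis at about (0.674, 0.004) with its top at 0.117 to 0.118. I go above it.

send_rows(
  motion=[
    [0, 0, 0, -8, -15, 0, 1],
    [0, 0, 0, -15, -25, 0, 1],
    [0, 0, 0, -15, -25, 0, 1],
    [0, 0, 0, -13.5, -26, 0, 1],
    [0, 0, 0, 0, 0, 15, 1],
    [0, 0, 0, 0, 0, 25, 1],
    [0, 0, 0, 0, 0, 20, 1],
    [0, 0, 0, 0, 0, 10, 1],
    [0, 0, 0, 0, 0, 5, 1],
    [0, 0, 0, 0, 0, 0, 1],
  ],
)

```text
time_s: 7.3
eef_pos: [0.6742, 0.0039, 0.1276]
eef_rot: [-0.0, 0.0, 1.0, 0.0]
wrist_force: [0.7, 1.2, -1.6]
opening: 0.398
grasp_force: 60.0
```

```bash
python3 - <<'E'
from h import *
todo(.674,.004)
c,z,K,E=shot('wrist','w4.png')
cv2.imwrite('pics/w4c.png',cv2.resize(c[170:350,180:380,::-1],None,fx=3,fy=3))
E
```

```text
tool shift [0.2 0.1 0. ] tcp [0.6742 0.0039 0.1276] tool y deg 89.96 zaxis [-7.e-04  0.e+00 -1.e+00] F [ 0.7  1.2 -1.6] open 0.398 gf 60.0 t 7.3
```

View pics/w4c.png

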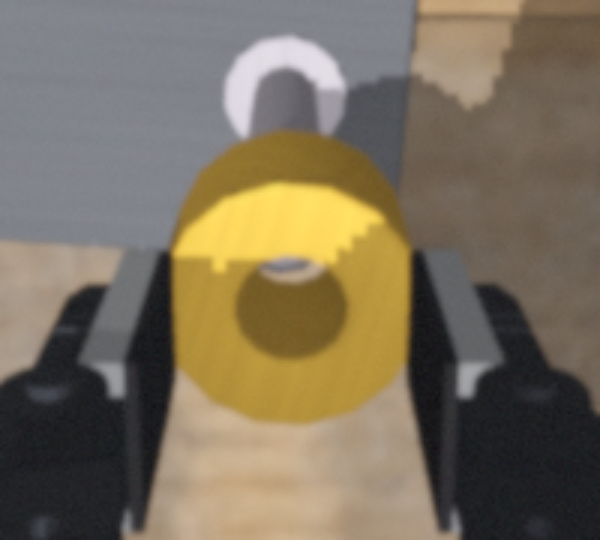

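The crop shows the pin shaft at x≈285 under the bore at x≈291, so they line up sideways. I lower slowly and watch the force.

send_rows(
  motion=[
    [0, 0, 0, 0, 0, 4, 1],
    [0, 0, 0, 0, 0, 4, 1],
    [0, 0, 0, 0, 0, 3, 1],
    [0, 0, 0, 0, 0, 2, 1],
    [0, 0, 0, 0, 0, 2, 1],
    [0, 0, 0, 0, 0, 1, 1],
    [0, 0, 0, 0, 0, 1, 1],
    [0, 0, 0, 0, 0, 0, 1],
    [0, 0, 0, 0, 0, 0, 1],
    [0, 0, 0, 0, 0, 0, 1],
  ],
)

```text
time_s: 8.35
eef_pos: [0.6781, 0.0026, 0.1178]
eef_rot: [0.005, 0.0, 1.0, -0.001]
wrist_force: [-4.7, -2.1, 22.8]
opening: 0.4
grasp_force: 65.4
```

It stopped at the tip (z 0.118, 23 N), so it is tight, which agrees with the bore. I raise it and head for the tray, checking the in-hand offset on the way.

send_rows(
  motion=[
    [0, 0, 0, 0, 0, -7, 1],
    [0, 0, 0, 0, 0, -10, 1],
    [0, 0, 0, 0, 0, -20, 1],
    [0, 0, 0, 0, 0, -30, 1],
    [0, 0, 0, 0, 0, -25, 1],
    [0, 0, 0, 20, 0, 0, 1],
    [0, 0, 0, 30, 0, 0, 1],
    [0, 0, 0, 0, 0, 0, 1],
    [0, 0, 0, 0, 0, 0, 1],
    [0, 0, 0, 0, 0, 0, 1],
  ],
)

```text
time_s: 9.35
eef_pos: [0.625, 0.004, 0.2031]
eef_rot: [0.0, 0.0, 1.0, 0.0]
wrist_force: [0.4, 0.3, -1.1]
opening: 0.398
grasp_force: 60.1
```

```bash
python3 - <<'E'
from h import *
todo(.504,-.36)
c,z,K,E=shot('wrist'); T,o=tool(); h=T[2,3]+.0294
for r in rings(c,z,K,E,h=h): print(r,'off',r[0][:2]-T[:2,3], [x[:2]-T[:2,3] for x in r[1]])
# pin tip: triangulate from earlier views by depth-masked blob in each
for n in('w2','w3'):
    d=np.load(n+'.npz'); 
    W=cloud(d['z'],d['K'],d['E']); m=(abs(W[...,0]-.674)<.03)&(abs(W[...,1]-.004)<.03)&(W[...,2]>.1145)&(W[...,2]<.125)
    v,u=np.nonzero(m); print(n,len(u),u.mean(),v.mean(),ray(u.mean(),v.mean(),d['K'],d['E'],.118).round(4))
for n in ('scene','side'):
    d=np.load(n+'0.npz'); W=cloud(d['z'],d['K'],d['E']); m=(abs(W[...,0]-.674)<.03)&(abs(W[...,1]-.004)<.03)&(W[...,2]>.04)&(W[...,2]<.1)
    v,u=np.nonzero(m); p=W[m]; print(n,p.mean(0),np.ptp(p,axis=0))
E
```

```text
tool shift [ 1.207e+02 -3.641e+02 -1.000e-01] tcp [0.625  0.004  0.2031] tool y deg 89.96 zaxis [ 6.e-04  0.e+00 -1.e+00] F [ 0.4  0.3 -1.1] open 0.398 gf 60.1 t 9.35
w2 0 nan nan [nan nan nan]
w3 297 160.91919191919192 272.2390572390572 [0.6738 0.004  0.118 ]
scene [ 0.67335351 -0.00191006  0.07101806] [0.02241177 0.02403359 0.05878208]
side [0.67655892 0.00827508 0.0696687 ] [0.01783383 0.01279956 0.05985118]<stdin>:9: RuntimeWarning: Mean of empty slice.
  ret = ret.dtype.type(ret / rcount)
```

```bash
python3 - <<'E'
from h import *
c,z,K,E=shot('wrist'); T,o=tool(); h=T[2,3]+.0294
hsv=cv2.cvtColor(c,cv2.COLOR_RGB2HSV); m=cv2.inRange(hsv,(15,120,60),(32,255,255)); m[:,:200]=0;m[:,360:]=0;m[:200]=0
k,l,s,ce=cv2.connectedComponentsWithStats(m);i=1+np.argmax(s[1:,4]); x,y,w,hh,a=s[i]; print(s[i], np.median(z[l==i]))
# bottom half of outline is top-rim front edge: left/right extremes & bottom
print('y mid',(ray(x,275,K,E,h)[1]+ray(x+w-1,275,K,E,h)[1])/2-T[1,3],'front x edge off',ray(x+w/2,y+hh-1,K,E,h)[0]-T[0,3]-.02)
print('bore',ray(277,271.7,K,E,h)[:2]-T[:2,3])
E
```

```text
[ 236  214   82   97 6344] 0.15381095
y mid 0.0006305016773195627 front x edge off -0.0046054886223303275
bore [-0.00311505  0.00084822]
```

send_rows(
  motion=[
    [0, 0, 0, 10, -25, 0, 1],
    [0, 0, 0, 14, -40, 0, 1],
    [0, 0, 0, 14, -45, 0, 1],
    [0, 0, 0, 14, -45, 0, 1],
    [0, 0, 0, 14, -40, 0, 1],
    [0, 0, 0, 14, -30, 0, 1],
    [0, 0, 0, 10, -20, 0, 1],
    [0, 0, 0, 0, 0, 0, 1],
    [0, 0, 0, 0, 0, 0, 1],
    [0, 0, 0, 0, 0, 0, 1],
  ],
)

```text
time_s: 10.45
eef_pos: [0.5347, -0.2402, 0.2029]
eef_rot: [0.0, -0.0, 1.0, 0.0]
wrist_force: [0.0, -0.0, -2.3]
opening: 0.402
grasp_force: 60.1
```

```bash
python3 - <<'E'
from h import *
todo(.504,-.36)
c,z,K,E=shot('wrist','w5.png'); np.savez('w5.npz',c=c,z=z,K=K,E=E)
W=cloud(z,K,E)
p=W[(W[...,2]>.055)&(W[...,2]<.08)&(W[...,0]>.4)&(W[...,0]<.6)&(W[...,1]<-.24)]
print('tray rim z',np.median(p[:,2]),p.min(0),p.max(0),cv2.minAreaRect(p[:,:2].astype(np.float32)))
E
```

```text
tool shift [ 3.070e+01 -1.198e+02 -1.000e-01] tcp [ 0.5347 -0.2402  0.2029] tool y deg 90.0 zaxis [ 1.e-04  4.e-04 -1.e+00] F [ 0.  -0.  -2.3] open 0.402 gf 60.1 t 10.45
tray rim z 0.06721538399235644 [ 0.43414599 -0.44881702  0.05504078] [ 0.56949086 -0.27579964  0.07017409] ((0.5018860697746277, -0.3624967932701111), (0.1316523551940918, 0.17049264907836914), 1.5143412351608276)
```

View pics/w5.png

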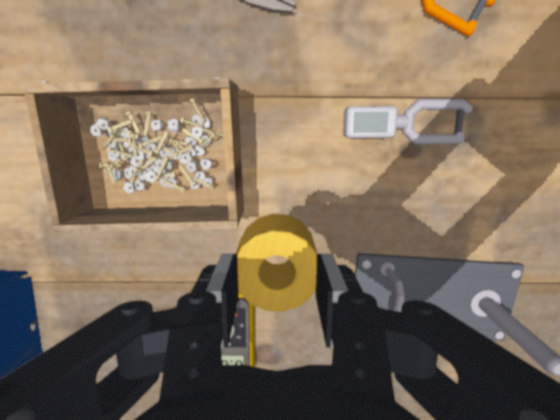

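The view shows the tray with its screws at about (150,150), the tag grey at (370,122) with its hook to the right, and the carrier lower right. The tray rim fits a rectangle centred at (0.502, -0.362).

```bash
python3 - <<'E'
from h import *
d=np.load('w5.npz'); c,z,K,E=d['c'],d['z'],d['K'],d['E']; T=np.array([.5347,-.2402,.2029])
W=cloud(z,K,E)
for v in (235,240,250,290,300): print(v,(W[v,277]-T).round(4), z[v,277])
D=np.array([.6742,.0039,.1276])-T; E2=E.copy(); E2[:3,3]+=D
for u,v in((275,258.3),(275,256),(275,260),(277,266)): print('tip',ray(u,v,K,E2,.118).round(4))
print('cam',E[:3,3]-T)
# tag measurement
hsv=cv2.cvtColor(c,cv2.COLOR_RGB2HSV)
m=(W[...,2]>.012)&(W[...,2]<.03)&(W[...,0]>.44)&(W[...,0]<.51)&(W[...,1]>-.2)&(W[...,1]<-.03)
p=W[m]; r=cv2.minAreaRect(p[:,:2].astype(np.float32)); print('tag',len(p),p.min(0),p.max(0),r)
b=p[p[:,1]<-.135]; print('block',cv2.minAreaRect(b[:,:2].astype(np.float32)),np.median(b[:,2]))
E
```

```text
235 [-0.0184  0.0008  0.0255] 0.14807737
240 [-0.0164  0.0008  0.0262] 0.14785315
250 [-0.012   0.0008  0.0265] 0.1487738
290 [0.0076 0.0008 0.0255] 0.15493439
300 [0.0121 0.0008 0.0264] 0.15530409
tip [0.6814 0.0036 0.118 ]
tip [0.6801 0.0036 0.118 ]
tip [0.6824 0.0036 0.118 ]
tip [0.686  0.0047 0.118 ]
cam [-0.06721026  0.00062887  0.16561824]
tag 2377 [ 0.45057683 -0.17283066  0.01200999] [ 0.49205049 -0.05117189  0.02592064] ((0.4708801209926605, -0.11222667992115021), (0.12133685499429703, 0.041411999613046646), 88.5627670288086)
block ((0.47196683287620544, -0.15393781661987305), (0.03781997784972191, 0.029544640332460403), 89.77555847167969) 0.022547370851932313
```

send_rows(
  motion=[
    [0, 0, 0, 5, -22, 0, 1],
    [0, 0, 0, 0, -35, 0, 1],
    [0, 0, 0, 0, -35, 0, 1],
    [0, 0, 0, 0, -30, 10, 1],
    [0, 0, 0, 0, 0, 35, 1],
    [0, 0, 0, 0, 0, 40, 1],
    [0, 0, 0, 0, 0, 40, 1],
    [0, 0, 0, 0, 0, 30, 1],
    [0, 0, 0, 0, 0, 13, 1],
    [0, 0, 0, 0, 0, 0, 1],
  ],
)

```text
time_s: 11.5
eef_pos: [0.5285, -0.3611, 0.0329]
eef_rot: [-0.001, -0.0, 1.0, 0.002]
wrist_force: [0.4, 0.7, -0.8]
opening: 0.404
grasp_force: 60.2
```

send_rows(
  motion=[
    [0, 0, 0, 0, 0, 0, -0.3],
    [0, 0, 0, 0, 0, 0, -0.45],
    [0, 0, 0, 0, 0, 0, -0.45],
    [0, 0, 0, 0, 0, 0, -0.45],
    [0, 0, 0, 0, 0, -20, -0.45],
    [0, 0, 0, 0, 0, -35, -0.45],
    [0, 0, 0, 0, 0, -40, -0.45],
    [0, 0, 0, 0, 0, -40, -0.45],
    [0, 0, 0, 0, 0, -33, -0.45],
    [0, 0, 0, 0, 0, 0, -0.45],
  ],
)

```text
time_s: 12.5
eef_pos: [0.5317, -0.3655, 0.2106]
eef_rot: [0.004, 0.0, 1.0, -0.004]
wrist_force: [0.2, -0.2, -0.0]
opening: 0.727
grasp_force: 0.0
```

```bash
python3 - <<'E'
from h import *
todo(.50,.30)
c,z,K,E=shot('side'); W=cloud(z,K,E)
for r in rings(c,z,K,E,minA=100): print(r)
hsv=cv2.cvtColor(c,cv2.COLOR_RGB2HSV); m=(cv2.inRange(hsv,(15,150,90),(30,255,255))>0)&(W[...,1]<-.26)&(W[...,1]>-.46)&(W[...,0]<.6)&(W[...,0]>.43)
print('in tray',m.sum(),np.nanmedian(W[m],0))
E
```

```text
tool shift [ 32.2 665.5  -5.9] tcp [ 0.5317 -0.3655  0.2106] tool y deg 89.96 zaxis [ 0.0085 -0.0085 -0.9999] F [ 0.2 -0.2 -0. ] open 0.727 gf 0.0 t 12.5
(array([0.549 , 0.3705, 0.0376, 0.0397]), [array([0.549 , 0.3712, 0.0195, 0.0217])], np.float64(0.03))
(array([0.5502, 0.2761, 0.0378, 0.0406]), [], np.float64(0.03))
(array([ 0.3729, -0.9936,  0.1001,  0.1049]), [array([ 0.3722, -0.9921,  0.0711,  0.0727])], np.float64(0.0294))
in tray 103 [ 0.53483756 -0.35795596  0.03599388]
```

The tight sleeve is in the tray. Next is the second one at (0.551, 0.275).

send_rows(
  motion=[
    [0, 0, 0, 0, 20, 0, -0.45],
    [0, 0, 0, -2, 35, 0, -0.45],
    [0, 0, 0, -2, 45, 0, -0.45],
    [0, 0, 0, -2, 45, 0, -0.45],
    [0, 0, 0, -2, 45, 0, -0.45],
    [0, 0, 0, -2, 45, 0, -0.45],
    [0, 0, 0, -2, 45, 0, -0.45],
    [0, 0, 0, -2, 45, 0, -0.45],
    [0, 0, 0, -2, 45, 0, -0.45],
    [0, 0, 0, -2, 45, 0, -0.45],
  ],
)

```text
time_s: 13.55
eef_pos: [0.5463, 0.0539, 0.2017]
eef_rot: [-0.001, 0.001, 1.0, 0.0]
wrist_force: [0.6, 0.2, -0.9]
opening: 0.723
grasp_force: 0.0
```

send_rows(
  motion=[
    [0, 0, 0, 0, 45, 0, -0.45],
    [0, 0, 0, 0, 45, 0, -0.45],
    [0, 0, 0, 0, 45, 0, -0.45],
    [0, 0, 0, 0, 40, 0, -0.45],
    [0, 0, 0, 0, 25, 0, -0.45],
    [0, 0, 0, 0, 15, 0, -0.45],
    [0, 0, 0, 0, 7, 0, -0.45],
    [0, 0, 0, 0, 0, 0, -0.45],
    [0, 0, 0, 0, 0, 0, -0.45],
    [0, 0, 0, 0, 0, 0, -0.45],
  ],
)

```text
time_s: 14.55
eef_pos: [0.5478, 0.2727, 0.203]
eef_rot: [-0.0, 0.001, 1.0, -0.0]
wrist_force: [0.3, -0.8, 0.2]
opening: 0.726
grasp_force: 0.0
```

```bash
python3 - <<'E'
from h import *
todo(.551,.2745,0)
c,z,K,E=shot('wrist')
for r in rings(c,z,K,E): print(r)
E
```

```text
tool shift [ -3.2   1.9 203. ] tcp [0.5478 0.2727 0.203 ] tool y deg 89.86 zaxis [-1.e-04 -3.e-04 -1.e+00] F [ 0.3 -0.8  0.2] open 0.726 gf 0.0 t 14.55
(array([0.5512, 0.274 , 0.0384, 0.0389]), [array([0.5511, 0.274 , 0.0161, 0.0168])], np.float64(0.0305))
(array([0.5495, 0.3689, 0.0387, 0.0392]), [array([0.5493, 0.3689, 0.0207, 0.0216])], np.float64(0.0304))
```

send_rows(
  motion=[
    [0, 0, 0, -3.3, 1.5, 20, -0.45],
    [0, 0, 0, 0, 0, 35, -0.45],
    [0, 0, 0, 0, 0, 40, -0.45],
    [0, 0, 0, 0, 0, 40, -0.45],
    [0, 0, 0, 0, 0, 35, -0.45],
    [0, 0, 0, 0, 0, 20, -0.45],
    [0, 0, 0, 0, 0, 12, -0.45],
    [0, 0, 0, 0, 0, 0, -0.45],
    [0, 0, 0, 0, 0, 0, -0.45],
    [0, 0, 0, 0, 0, 0, -0.45],
  ],
)

```text
time_s: 15.6
eef_pos: [0.5524, 0.2758, 0.0028]
eef_rot: [0.002, 0.0, 1.0, 0.0]
wrist_force: [0.8, 0.6, -0.8]
opening: 0.726
grasp_force: 0.0
```

send_rows(
  motion=[
    [0, 0, 0, 0, 0, 0, 0.5],
    [0, 0, 0, 0, 0, 0, 1],
    [0, 0, 0, 0, 0, 0, 1],
    [0, 0, 0, 0, 0, 0, 1],
    [0, 0, 0, 0, 0, 0, 1],
    [0, 0, 0, 0, 0, -15, 1],
    [0, 0, 0, 0, 0, -35, 1],
    [0, 0, 0, 0, 0, -40, 1],
    [0, 0, 0, 0, 0, -40, 1],
    [0, 0, 0, 0, 0, -40, 1],
  ],
)

```text
time_s: 16.6
eef_pos: [0.5505, 0.2755, 0.1736]
eef_rot: [0.0, 0.0, 1.0, 0.0]
wrist_force: [0.7, -0.9, -1.9]
opening: 0.421
grasp_force: 60.2
```

send_rows(
  motion=[
    [0, 0, 0, -5, -10, -30, 1],
    [0, 0, 0, -10, -25, 0, 1],
    [0, 0, 0, -15, -40, 0, 1],
    [0, 0, 0, -18, -45, 0, 1],
    [0, 0, 0, -18, -45, 0, 1],
    [0, 0, 0, -18, -40, 0, 1],
    [0, 0, 0, -18, -35, 0, 1],
    [0, 0, 0, -12, -20, 0, 1],
    [0, 0, 0, -9, -10, 0, 1],
    [0, 0, 0, 0, 0, 0, 1],
  ],
)

```text
time_s: 17.6
eef_pos: [0.6742, 0.0043, 0.2014]
eef_rot: [0.0, 0.001, 1.0, -0.0]
wrist_force: [0.0, 0.4, -0.9]
opening: 0.422
grasp_force: 60.2
```

```bash
python3 - <<'E'
from h import *
todo(.674,.004,.125)
E
```

```text
tool shift [ 0.3 -0.3 76.4] tcp [0.6742 0.0043 0.2014] tool y deg 89.86 zaxis [ 5.e-04 -1.e-04 -1.e+00] F [ 0.   0.4 -0.9] open 0.422 gf 60.2 t 17.6
```

send_rows(
  motion=[
    [0, 0, 0, 0, 0, 20, 1],
    [0, 0, 0, 0, 0, 30, 1],
    [0, 0, 0, 0, 0, 20, 1],
    [0, 0, 0, 0, 0, 6, 1],
    [0, 0, 0, 0, 0, 4, 1],
    [0, 0, 0, 0, 0, 3, 1],
    [0, 0, 0, 0, 0, 2, 1],
    [0, 0, 0, 0, 0, 2, 1],
    [0, 0, 0, 0, 0, 0, 1],
    [0, 0, 0, 0, 0, 0, 1],
  ],
)

```text
time_s: 18.6
eef_pos: [0.6754, 0.0068, 0.1204]
eef_rot: [0.003, -0.0, 1.0, 0.0]
wrist_force: [-9.0, 3.8, 19.8]
opening: 0.418
grasp_force: 62.9
```

The second sleeve also stops on the tip, so it is tight and goes into the tray at x≈0.474.

send_rows(
  motion=[
    [0, 0, 0, 0, 0, -8, 1],
    [0, 0, 0, 0, 0, -20, 1],
    [0, 0, 0, 0, 0, -35, 1],
    [0, 0, 0, 10, -15, -25, 1],
    [0, 0, 0, 20, -30, 0, 1],
    [0, 0, 0, 25, -40, 0, 1],
    [0, 0, 0, 25, -45, 0, 1],
    [0, 0, 0, 25, -45, 0, 1],
    [0, 0, 0, 25, -45, 0, 1],
    [0, 0, 0, 25, -45, 0, 1],
  ],
)

```text
time_s: 19.6
eef_pos: [0.5208, -0.256, 0.2037]
eef_rot: [0.001, 0.0, 1.0, -0.001]
wrist_force: [1.2, -0.9, -0.7]
opening: 0.417
grasp_force: 60.5
```

send_rows(
  motion=[
    [0, 0, 0, 20, -40, 0, 1],
    [0, 0, 0, 15, -30, 0, 1],
    [0, 0, 0, 10, -20, 0, 1],
    [0, 0, 0, 0, -11, 15, 1],
    [0, 0, 0, 0, 0, 35, 1],
    [0, 0, 0, 0, 0, 40, 1],
    [0, 0, 0, 0, 0, 40, 1],
    [0, 0, 0, 0, 0, 25, 1],
    [0, 0, 0, 0, 0, 10, 1],
    [0, 0, 0, 0, 0, 0, 1],
  ],
)

```text
time_s: 20.6
eef_pos: [0.476, -0.3538, 0.0354]
eef_rot: [-0.001, -0.0, 1.0, 0.001]
wrist_force: [0.3, -0.2, -0.4]
opening: 0.416
grasp_force: 60.5
```

```bash
python3 - <<'E'
from h import *
todo(.474,-.362,.035)
E
```

```text
tool shift [ 2.  -8.2  0.3] tcp [ 0.476  -0.3538  0.0354] tool y deg 90.0 zaxis [-0.0019  0.0023 -1.    ] F [ 0.3 -0.2 -0.4] open 0.416 gf 60.5 t 20.6
```

send_rows(
  motion=[
    [0, 0, 0, 0, 0, 0, -0.3],
    [0, 0, 0, 0, 0, 0, -0.45],
    [0, 0, 0, 0, 0, 0, -0.45],
    [0, 0, 0, 0, 0, 0, -0.45],
    [0, 0, 0, 0, 0, -20, -0.45],
    [0, 0, 0, 0, 0, -35, -0.45],
    [0, 0, 0, 0, 0, -40, -0.45],
    [0, 0, 0, 0, 0, -40, -0.45],
    [0, 0, 0, 0, 0, -33, -0.45],
    [0, 0, 0, 0, 20, 0, -0.45],
  ],
)

```text
time_s: 21.6
eef_pos: [0.4786, -0.3395, 0.2121]
eef_rot: [0.004, 0.001, 1.0, -0.005]
wrist_force: [0.3, 0.4, 0.4]
opening: 0.727
grasp_force: 0.0
```

send_rows(
  motion=[
    [0, 0, 0, -5, 35, 0, -0.45],
    [0, 0, 0, -7, 45, 0, -0.45],
    [0, 0, 0, -7, 45, 0, -0.45],
    [0, 0, 0, -7, 45, 0, -0.45],
    [0, 0, 0, -7, 45, 0, -0.45],
    [0, 0, 0, -7, 45, 0, -0.45],
    [0, 0, 0, -7, 45, 0, -0.45],
    [0, 0, 0, -7, 45, 0, -0.45],
    [0, 0, 0, -7, 45, 0, -0.45],
    [0, 0, 0, -7, 45, 0, -0.45],
  ],
)

```text
time_s: 22.6
eef_pos: [0.5447, 0.1065, 0.2058]
eef_rot: [0.001, 0.0, 1.0, -0.0]
wrist_force: [0.8, -0.1, -0.9]
opening: 0.721
grasp_force: 0.0
```

send_rows(
  motion=[
    [0, 0, 0, 0, 45, 0, -0.45],
    [0, 0, 0, 0, 45, 0, -0.45],
    [0, 0, 0, 0, 45, 0, -0.45],
    [0, 0, 0, 0, 45, 0, -0.45],
    [0, 0, 0, 0, 40, 0, -0.45],
    [0, 0, 0, 0, 30, 0, -0.45],
    [0, 0, 0, 0, 20, 0, -0.45],
    [0, 0, 0, 0, 0, 0, -0.45],
    [0, 0, 0, 0, 0, 0, -0.45],
    [0, 0, 0, 0, 0, 0, -0.45],
  ],
)

```text
time_s: 23.6
eef_pos: [0.545, 0.3737, 0.2052]
eef_rot: [0.0, 0.001, 1.0, -0.0]
wrist_force: [-0.2, -0.2, 0.3]
opening: 0.726
grasp_force: 0.0
```

```bash
python3 - <<'E'
from h import *
todo(.5495,.369,0)
c,z,K,E=shot('wrist')
for r in rings(c,z,K,E): print(r)
c,z,K,E=shot('side','side1.png'); W=cloud(z,K,E)
hsv=cv2.cvtColor(c,cv2.COLOR_RGB2HSV); m=(cv2.inRange(hsv,(15,150,90),(30,255,255))>0)&(W[...,1]<-.26)&(W[...,1]>-.46)&(W[...,0]<.6)&(W[...,0]>.43)
k,l,s,ce=cv2.connectedComponentsWithStats(m.astype(np.uint8))
for i in range(1,k):
    if s[i,4]>20: print('in tray',s[i,4],np.nanmedian(W[l==i],0),np.ptp(W[l==i],axis=0))
E
```

```text
tool shift [ -4.5  -4.6 205.2] tcp [0.545  0.3737 0.2052] tool y deg 89.91 zaxis [ 1.e-04 -3.e-04 -1.e+00] F [-0.2 -0.2  0.3] open 0.726 gf 0.0 t 23.6
(array([0.5266, 0.4028, 0.0383, 0.0388]), [array([0.5266, 0.4028, 0.0209, 0.0218])], np.float64(0.0305))
```

View pics/side1.png

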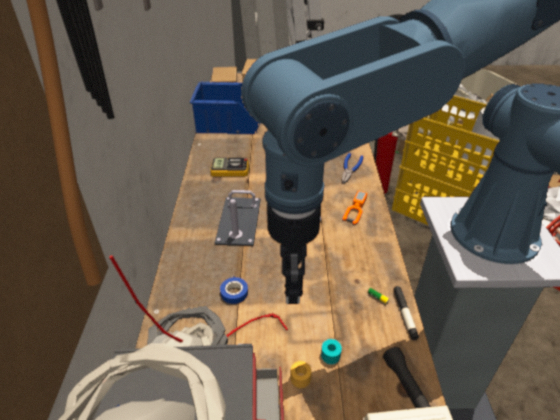

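The arm hides the tray in this view. The fitting sleeve was knocked to (300,374), near the drawer box. I check the clearance there.

```bash
python3 - <<'E'
from h import *
T,o=tool(); print(T[:3,3])
c,z,K,E=shot('wrist'); W=cloud(z,K,E)
p=W[(W[...,2]>.04)&(W[...,2]<.4)&(W[...,0]>.45)&(W[...,0]<.75)&(W[...,1]>.42)]
print('wrist tall pts',len(p), p[:,0].min() if len(p) else '', p[:,1].min() if len(p) else '')
for n in('scene0','side0'):
    d=np.load(n+'.npz'); W=cloud(d['z'],d['K'],d['E'])
    p=W[(W[...,2]>.04)&(W[...,2]<.4)&(W[...,0]>.47)&(W[...,0]<.8)&(W[...,1]>.40)&(W[...,1]<.8)]
    print(n,len(p),np.nanpercentile(p,[1,50,99],axis=0).round(3).tolist())
    q=p[p[:,0]<.6]; print(len(q),q[:,1].min() if len(q) else '')
E
```

```text
[0.54515099 0.37356679 0.20527259]
wrist tall pts 27175 0.5301862643773534 0.4200046772200256
scene0 5228 [[0.553, 0.462, 0.043], [0.665, 0.508, 0.176], [0.796, 0.794, 0.283]]
913 0.46826113840867944
side0 12888 [[0.566, 0.471, 0.133], [0.687, 0.533, 0.217], [0.798, 0.607, 0.287]]
1251 0.47310168589602863
```

send_rows(
  motion=[
    [0, 0, 0, 9, 14, 0, -0.45],
    [0, 0, 0, 9.4, 15, 15, -0.45],
    [0, 0, 0, 0, 0, 35, -0.45],
    [0, 0, 0, 0, 0, 40, -0.45],
    [0, 0, 0, 0, 0, 40, -0.45],
    [0, 0, 0, 0, 0, 35, -0.45],
    [0, 0, 0, 0, 0, 25, -0.45],
    [0, 0, 0, 0, 0, 14, -0.45],
    [0, 0, 0, 0, 0, 0, -0.45],
    [0, 0, 0, 0, 0, 0, -0.45],
  ],
)

```text
time_s: 24.75
eef_pos: [0.5265, 0.4045, 0.0016]
eef_rot: [0.0, 0.0, 1.0, 0.0]
wrist_force: [-0.5, 0.5, -0.5]
opening: 0.727
grasp_force: 0.0
```

```bash
python3 - <<'E'
from h import *
todo(.5268,.403,0)
E
```

```text
tool shift [-0.3 -1.5  1.6] tcp [0.5265 0.4045 0.0016] tool y deg 89.99 zaxis [ 8.e-04  5.e-04 -1.e+00] F [-0.5  0.5 -0.5] open 0.727 gf 0.0 t 24.75
```

send_rows(
  motion=[
    [0, 0, 0, 0, 0, 0, 0.5],
    [0, 0, 0, 0, 0, 0, 1],
    [0, 0, 0, 0, 0, 0, 1],
    [0, 0, 0, 0, 0, 0, 1],
    [0, 0, 0, 0, 0, 0, 1],
    [0, 0, 0, 0, 0, -20, 1],
    [0, 0, 0, 0, 0, -40, 1],
    [0, 0, 0, 0, 0, -45, 1],
    [0, 0, 0, 0, -10, -45, 1],
    [0, 0, 0, 0, -25, -45, 1],
  ],
)

```text
time_s: 25.75
eef_pos: [0.5263, 0.3705, 0.1979]
eef_rot: [0.001, -0.001, 1.0, 0.001]
wrist_force: [0.8, -0.1, -0.6]
opening: 0.414
grasp_force: 60.2
```

send_rows(
  motion=[
    [0, 0, 0, 0, -35, 0, 1],
    [0, 0, 0, -10, -45, 0, 1],
    [0, 0, 0, -15, -45, 0, 1],
    [0, 0, 0, -20, -45, 0, 1],
    [0, 0, 0, -20, -45, 0, 1],
    [0, 0, 0, -20, -45, 0, 1],
    [0, 0, 0, -20, -40, 0, 1],
    [0, 0, 0, -20, -35, 0, 1],
    [0, 0, 0, -15, -20, 0, 1],
    [0, 0, 0, -7.5, -10, 0, 1],
  ],
)

```text
time_s: 26.75
eef_pos: [0.6747, 0.0016, 0.1956]
eef_rot: [0.001, 0.002, 1.0, -0.0]
wrist_force: [-0.5, -0.2, -1.1]
opening: 0.417
grasp_force: 60.2
```

send_rows(
  motion=[
    [0, 0, 0, 0, 0, 0, 1],
    [0, 0, 0, 0, 0, 15, 1],
    [0, 0, 0, 0, 0, 25, 1],
    [0, 0, 0, 0, 0, 20, 1],
    [0, 0, 0, 0, 0, 8, 1],
    [0, 0, 0, 0, 0, 3, 1],
    [0, 0, 0, 0, 0, 0, 1],
    [0, 0, 0, 0, 0, 0, 1],
    [0, 0, 0, 0, 0, 0, 1],
    [0, 0, 0, 0, 0, 0, 1],
  ],
)

```text
time_s: 27.75
eef_pos: [0.6742, 0.0042, 0.1247]
eef_rot: [0.001, 0.0, 1.0, -0.0]
wrist_force: [0.0, -0.8, -1.3]
opening: 0.418
grasp_force: 60.2
```

```bash
python3 - <<'E'
from h import *
todo(.674,.004,.12)
c,z,K,E=shot('wrist')
cv2.imwrite('pics/w6c.png',cv2.resize(c[170:350,180:380,::-1],None,fx=3,fy=3))
E
```

```text
tool shift [ 0.2 -0.2  4.7] tcp [0.6742 0.0042 0.1247] tool y deg 89.95 zaxis [ 1.6e-03 -3.0e-04 -1.0e+00] F [ 0.  -0.8 -1.3] open 0.418 gf 60.2 t 27.75
```

View pics/w6c.png

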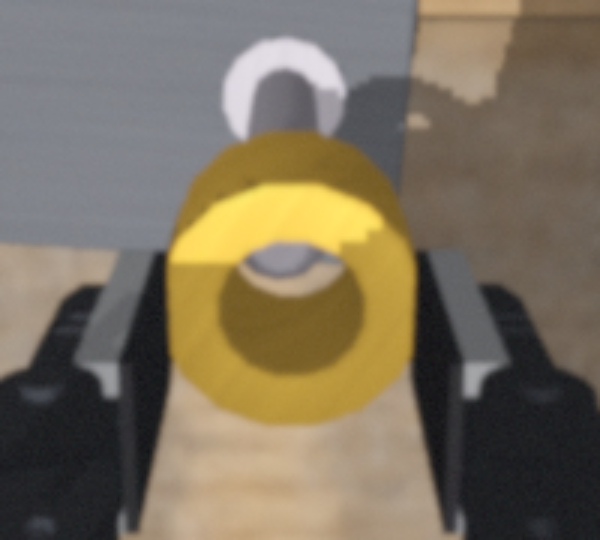

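```bash
python3 - <<'E'
from h import *
c,z,K,E=shot('wrist'); T,_=tool()
px=lambda a,b:(180+a/3,170+b/3)
e=ray(*px(283,276),K,E,.113); print('pin +x edge -> centre',e-[.009,0,0])
for zz in(.119,.121,.123):
  e=ray(*px(291,296),K,E,zz); print('bore bottom centre',zz,e-[.0105,0,0])
for zz in(.149,.151,.154): print('bore top centre',zz,(ray(*px(291,241),K,E,zz)+ray(*px(291,374),K,E,zz))/2, 'dia',ray(*px(291,374),K,E,zz)[0]-ray(*px(291,241),K,E,zz)[0])
print(T[:3,3])
E
```

```text
pin +x edge -> centre [0.67521018 0.00352685 0.113     ]
bore bottom centre 0.119 [0.67495601 0.00499744 0.119     ]
bore bottom centre 0.121 [0.67403371 0.00499723 0.121     ]
bore bottom centre 0.123 [0.67311141 0.00499702 0.123     ]
bore top centre 0.149 [0.67367473 0.00499165 0.149     ] dia 0.02150966407668886
bore top centre 0.151 [0.6727233  0.00499148 0.151     ] dia 0.021204561149541834
bore top centre 0.154 [0.67129617 0.00499122 0.154     ] dia 0.020746906758821404
[0.67388574 0.00416642 0.12425457]
```

The bore sits about 1.2 mm towards -x and 1.3 mm towards +y of the pin. I correct that and lower.

send_rows(
  motion=[
    [0, 0, 0, -1.2, -1.3, 0, 1],
    [0, 0, 0, 0, 0, 2, 1],
    [0, 0, 0, 0, 0, 3, 1],
    [0, 0, 0, 0, 0, 3, 1],
    [0, 0, 0, 0, 0, 3, 1],
    [0, 0, 0, 0, 0, 2, 1],
    [0, 0, 0, 0, 0, 2, 1],
    [0, 0, 0, 0, 0, 0, 1],
    [0, 0, 0, 0, 0, 0, 1],
    [0, 0, 0, 0, 0, 0, 1],
  ],
)

```text
time_s: 28.85
eef_pos: [0.675, 0.0029, 0.1086]
eef_rot: [0.0, 0.0, 1.0, -0.0]
wrist_force: [3.1, -1.0, -2.6]
opening: 0.413
grasp_force: 60.1
```

Almost no force at z 0.1086, so it slides over the pin. I keep lowering.

send_rows(
  motion=[
    [0, 0, 0, 0, 0, 4, 1],
    [0, 0, 0, 0, 0, 4, 1],
    [0, 0, 0, 0, 0, 4, 1],
    [0, 0, 0, 0, 0, 4, 1],
    [0, 0, 0, 0, 0, 4, 1],
    [0, 0, 0, 0, 0, 3, 1],
    [0, 0, 0, 0, 0, 0, 1],
    [0, 0, 0, 0, 0, 0, 1],
    [0, 0, 0, 0, 0, 0, 1],
    [0, 0, 0, 0, 0, 0, 1],
  ],
)

```text
time_s: 29.85
eef_pos: [0.6754, 0.0028, 0.0855]
eef_rot: [0.001, 0.0, 1.0, -0.0]
wrist_force: [6.2, -1.9, -1.8]
opening: 0.414
grasp_force: 60.3
```

send_rows(
  motion=[
    [0, 0, 0, 0, 0, 0, -0.2],
    [0, 0, 0, 0, 0, 0, -0.45],
    [0, 0, 0, 0, 0, 0, -0.45],
    [0, 0, 0, 0, 0, 0, -0.45],
    [0, 0, 0, 0, 0, 0, -0.45],
    [0, 0, 0, 0, 0, -20, -0.45],
    [0, 0, 0, 0, 0, -35, -0.45],
    [0, 0, 0, 0, 0, -40, -0.45],
    [0, 0, 0, 0, 0, -30, -0.45],
    [0, 0, 0, 0, 0, 0, -0.45],
  ],
)

```text
time_s: 30.85
eef_pos: [0.6779, 0.0026, 0.2174]
eef_rot: [0.005, 0.0, 1.0, -0.001]
wrist_force: [0.9, 0.0, 0.5]
opening: 0.725
grasp_force: 0.0
```

send_rows(
  motion=[
    [0, 0, 0, 20, -5, 0, -0.45],
    [0, 0, 8, 20, -10, 0, -0.45],
    [0, 0, 8, 10, -10, 0, -0.45],
    [0, 0, 8, 0, -10, 0, -0.45],
    [0, 0, 8, 0, -10, 0, -0.45],
    [0, 0, 0, 0, 0, 0, -0.45],
    [0, 0, 0, 0, 0, 0, -0.45],
    [0, 0, 0, 0, 0, 0, -0.45],
    [0, 0, 0, 0, 0, 0, -0.45],
    [0, 0, 0, 0, 0, 0, -0.45],
  ],
)

```text
time_s: 31.85
eef_pos: [0.6167, -0.0388, 0.2106]
eef_rot: [-0.0, 0.275, 0.961, 0.0]
wrist_force: [1.1, 0.5, 0.1]
opening: 0.725
grasp_force: 0.0
```

```bash
python3 - <<'E'
from h import *
todo(.47,-.154)
c,z,K,E=shot('wrist','w7.png'); np.savez('w7.npz',c=c,z=z,K=K,E=E); W=cloud(z,K,E)
s=shot('side','side2.png'); Ws=cloud(*s[1:])
for nm,cc,WW in(('wrist',c,W),('side',s[0],Ws)):
    hsv=cv2.cvtColor(cc,cv2.COLOR_RGB2HSV); m=(cv2.inRange(hsv,(15,110,60),(32,255,255))>0)
    k,l,st,ce=cv2.connectedComponentsWithStats(m.astype(np.uint8))
    for i in range(1,k):
        p=WW[l==i]
        if st[i,4]>30: print(nm,st[i,4],ce[i].round(),np.nanmedian(p,0).round(3),'max z',np.nanmax(p[:,2]).round(3))
print(ctrl.get_obs()['q'].round(2))
E
```

```text
tool shift [  63.5 -175.4    0. ] tcp [ 0.6167 -0.0388  0.2106] tool y deg 58.04 zaxis [-2.e-04  1.e-04 -1.e+00] F [1.1 0.5 0.1] open 0.725 gf 0.0 t 31.85
wrist 868 [339. 208.] [0.667 0.005 0.038] max z 0.081
wrist 410 [ 13. 217.] [ 0.503 -0.277  0.044] max z 0.068
wrist 43 [ 28. 250.] [ 0.537 -0.277  0.059] max z 0.067
wrist 232 [ 42. 257.] [ 0.55  -0.276  0.053] max z 0.066
wrist 446 [  8. 270.] [ 0.542 -0.347  0.018] max z 0.034
wrist 35 [122. 315.] [ 0.656 -0.281  0.006] max z 0.289
side 9972 [ 31. 217.] [0.849 0.449 0.441] max z 0.648
side 37 [16. 29.] [0.849 0.345 0.626] max z 0.632
side 38 [ 2. 50.] [0.849 0.385 0.617] max z 0.622
side 30771 [328. 268.] [0.442 0.169 0.001] max z 0.306
side 298 [223.  74.] [ 0.79  -0.948  0.047] max z 0.429
side 8341 [440. 154.] [-0.255 -1.024 -0.389] max z 0.267
side 54 [306. 169.] [ 0.48  -0.279  0.015] max z 0.044
side 344 [ 93. 241.] [0.849 0.349 0.316] max z 0.458
side 46 [353. 214.] [ 0.36  -0.082  0.001] max z 0.005
side 224 [235. 231.] [0.676 0.016 0.031] max z 0.052
side 434 [187. 234.] [ 0.808 -0.005  0.001] max z 0.006
side 208 [242. 266.] [0.653 0.109 0.001] max z 0.004
side 31 [155. 281.] [0.852 0.155 0.002] max z 0.006
side 34 [268. 276.] [0.589 0.142 0.001] max z 0.005
side 119 [220. 310.] [0.693 0.238 0.001] max z 0.004
side 61 [163. 312.] [0.817 0.243 0.001] max z 0.004
side 192 [186. 323.] [0.767 0.272 0.001] max z 0.005
side 147 [143. 336.] [0.847 0.304 0.001] max z 0.005
side 36 [ 70. 354.] [0.849 0.504 0.247] max z 0.253
side 44 [ 53. 352.] [0.849 0.526 0.289] max z 0.312
side 35 [ 58. 373.] [0.849 0.537 0.261] max z 0.273
side 39 [  6. 379.] [0.849 0.598 0.352] max z 0.361
side 77 [  9. 394.] [0.849 0.606 0.337] max z 0.351
side 38 [ 44. 397.] [0.849 0.573 0.269] max z 0.285
side 259 [ 15. 411.] [0.849 0.613 0.312] max z 0.348
side 53 [ 38. 415.] [0.849 0.593 0.264] max z 0.276
[-0.25  0.27  1.49  0.    1.38 -1.27]
```

View pics/w7.png

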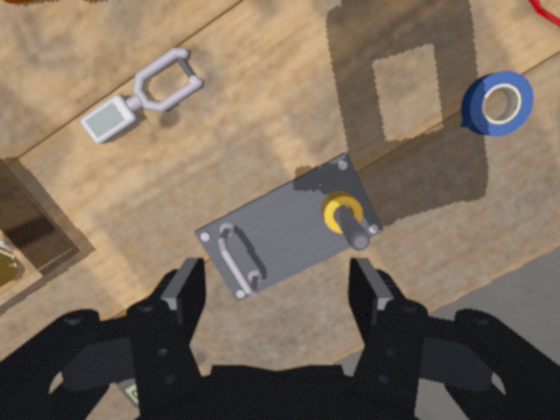

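The sleeve is down on the pin: its ring is at (342,215) at the foot, with the tip at (357,240). The tag at (110,118) with its hook at (170,80) and the eye legs at (225,230) and (255,285) are clear. I measure the tag and the eye from this view.

```bash
python3 - <<'E'
from h import *
for n in('w7','w5','w3'):
    d=np.load(n+'.npz'); c,z,K,E=d['c'],d['z'],d['K'],d['E']; W=cloud(z,K,E)
    print(n)
    m=(W[...,2]>.010)&(W[...,2]<.03)&(W[...,0]>.44)&(W[...,0]<.51)&(W[...,1]>-.2)&(W[...,1]<-.03)
    if n!='w3':
        k,l,s,ce=cv2.connectedComponentsWithStats(m.astype(np.uint8)); i=1+np.argmax(s[1:,4]); P=W[l==i][:,:2].astype(np.float32)
        r=cv2.minAreaRect(P); print(' tag',np.array(r[0]).round(4),np.array(r[1]).round(4),r[2])
        vv,uu=np.nonzero((l==i)); Q=np.array([ray(u,v,K,E,.02 if W[v,u,2]>.017 else .012)[:2] for u,v in zip(uu,vv)],np.float32)
        b=W[(l==i)&(W[...,2]>.0185)&(W[...,1]<-.132)]; rb=cv2.minAreaRect(b[:,:2].astype(np.float32)); print(' block',np.array(rb[0]).round(4),np.array(rb[1]).round(4),rb[2],'top z',np.median(b[:,2]).round(4))
        h=W[(l==i)&(W[...,1]>-.11)]; rh=cv2.minAreaRect(h[:,:2].astype(np.float32)); print(' hook',np.array(rh[0]).round(4),np.array(rh[1]).round(4),rh[2],'z',np.percentile(h[:,2],[50,95]).round(4))
    # eye
    e=W[(W[...,2]>.052)&(W[...,2]<.07)&(W[...,0]>.6)&(W[...,0]<.75)&(W[...,1]<-.07)&(W[...,1]>-.17)]
    if len(e)>50:
        r=cv2.minAreaRect(e[:,:2].astype(np.float32)); vx,vy,x0,y0=cv2.fitLine(e[:,:2].astype(np.float32),cv2.DIST_L2,0,.01,.01).ravel()
        print(' eye',len(e),np.array(r[0]).round(4),np.array(r[1]).round(4),r[2],'line deg',np.degrees(np.arctan2(vy,vx)))
    g=W[(W[...,2]>.02)&(W[...,2]<.04)&(W[...,0]>.61)&(W[...,0]<.665)&(W[...,1]<-.09)&(W[...,1]>-.15)]
    if len(g)>10: print(' front leg z20-40',len(g),g.min(0).round(4),g.max(0).round(4))
E
```

```text
w7
 tag [ 0.4716 -0.1091] [0.1254 0.0433] 89.57849884033203
 block [ 0.4717 -0.1519] [0.0301 0.0398] 0.4778267443180084 top z 0.0226
 hook [ 0.4719 -0.0782] [0.0635 0.0433] 89.57849884033203 z [0.0122 0.0147]
 eye 450 [ 0.6645 -0.1163] [0.008  0.0633] 86.00114440917969 line deg -3.6530137
 front leg z20-40 49 [ 0.6284 -0.1167  0.0208] [ 0.635  -0.1102  0.0399]
w5
 tag [ 0.4719 -0.1098] [0.0427 0.1268] 0.06733294576406479
 block [ 0.472  -0.1522] [0.0402 0.0294] 89.99768829345703 top z 0.0225
 hook [ 0.4718 -0.0782] [0.0635 0.0427] 89.97869873046875 z [0.0121 0.0148]
 eye 172 [ 0.6447 -0.1159] [0.0075 0.0238] 85.34376525878906 line deg -8.330904
 front leg z20-40 75 [ 0.6281 -0.119   0.02  ] [ 0.6344 -0.1121  0.0395]
w3
 eye 584 [ 0.6649 -0.1163] [0.0086 0.0617] 86.0291748046875 line deg -3.5434895
 front leg z20-40 102 [ 0.6282 -0.1157  0.0203] [ 0.6363 -0.1097  0.04  ]
```

send_rows(
  motion=[
    [0, 0, 8.3, 0, 0, 0, -0.45],
    [0, 0, 8.3, 0, 0, 0, -0.45],
    [0, 0, 8.3, 0, 0, 0, -0.45],
    [0, 0, 8.3, 0, 0, 0, -0.45],
    [0, 0, 8.3, 0, 0, 0, -0.45],
    [0, 0, 8.3, 0, 0, 0, -0.45],
    [0, 0, 8.3, 0, 0, 0, -0.45],
    [0, 0, 0, 0, 0, 0, -0.45],
    [0, 0, 0, 0, 0, 0, -0.45],
    [0, 0, 0, 0, 0, 0, -0.45],
  ],
)

```text
time_s: 32.95
eef_pos: [0.6167, -0.0392, 0.2107]
eef_rot: [0.0, 0.707, 0.707, 0.0]
wrist_force: [0.7, -0.1, -0.3]
opening: 0.722
grasp_force: 0.0
```

```bash
python3 - <<'E'
from h import *
todo(.4718,-.150)
c,z,K,E=shot('side'); W=cloud(z,K,E)
m=(c[...,0]>120)&(c[...,2]<90)&(W[...,1]<-.28)&(W[...,1]>-.44)&(W[...,0]<.56)&(W[...,0]>.44)&(W[...,2]>.02)
k,l,s,ce=cv2.connectedComponentsWithStats(m.astype(np.uint8))
for i in range(1,k):
    if s[i,4]>20: print('tray',s[i,4],np.nanmedian(W[l==i],0).round(3),np.nanmax(W[l==i][:,2]).round(3))
E
```

```text
tool shift [-110.8 -144.9   -0. ] tcp [ 0.6167 -0.0392  0.2107] tool y deg 0.03 zaxis [ 0.  0. -1.] F [ 0.7 -0.1 -0.3] open 0.722 gf 0.0 t 32.95
tray 139 [ 0.474 -0.348  0.038] 0.073
tray 105 [ 0.532 -0.357  0.036] 0.07
```

Both tight sleeves are in the tray. Now the tag.

send_rows(
  motion=[
    [0, 0, 0, -15, -20, 0, -0.45],
    [0, 0, 0, -30, -40, 0, -0.45],
    [0, 0, 0, -30, -40, 0, -0.45],
    [0, 0, 0, -25, -30, 0, -0.45],
    [0, 0, 0, -10.8, -15, 20, -0.45],
    [0, 0, 0, 0, 0, 40, -0.45],
    [0, 0, 0, 0, 0, 45, -0.45],
    [0, 0, 0, 0, 0, 40, -0.45],
    [0, 0, 0, 0, 0, 25, -0.45],
    [0, 0, 0, 0, 0, 0, -0.45],
  ],
)

```text
time_s: 34.0
eef_pos: [0.4683, -0.1479, 0.0372]
eef_rot: [-0.004, 0.708, 0.707, -0.001]
wrist_force: [-0.4, 0.8, -0.3]
opening: 0.725
grasp_force: 0.0
```

```bash
python3 - <<'E'
from h import *
todo(.4718,-.150,.001)
E
```

```text
tool shift [-2.2  3.7 36.2] tcp [ 0.4683 -0.1479  0.0372] tool y deg -0.08 zaxis [-0.0066  0.004  -1.    ] F [-0.4  0.8 -0.3] open 0.725 gf 0.0 t 34.0
```

send_rows(
  motion=[
    [0, 0, 0, 0, 0, 0, -0.45],
    [0, 0, 0, 0, 0, 15, -0.45],
    [0, 0, 0, 0, 0, 15, -0.45],
    [0, 0, 0, 0, 0, 9, -0.45],
    [0, 0, 0, 0, 0, 0, -0.45],
    [0, 0, 0, 0, 0, 0, -0.45],
    [0, 0, 0, 0, 0, 0, -0.45],
    [0, 0, 0, 0, 0, 0, 0.5],
    [0, 0, 0, 0, 0, 0, 1],
    [0, 0, 0, 0, 0, 0, 1],
  ],
)

```text
time_s: 35.0
eef_pos: [0.4715, -0.1497, 0.0019]
eef_rot: [0.0, 0.708, 0.706, 0.0]
wrist_force: [-0.6, -0.4, -0.1]
opening: 0.218
grasp_force: 0.0
```

send_rows(
  motion=[
    [0, 0, 0, 0, 0, 0, 1],
    [0, 0, 0, 0, 0, 0, 1],
    [0, 0, 0, 0, 0, 0, 1],
    [0, 0, 0, 0, 0, 0, 1],
    [0, 0, 0, 0, 0, -15, 1],
    [0, 0, 0, 0, 0, -25, 1],
    [0, 0, 0, 0, 0, -25, 1],
    [0, 0, 0, 0, 0, -15, 1],
    [0, 0, 0, 0, 0, 0, 1],
    [0, 0, 0, 0, 0, 0, 1],
  ],
)

```text
time_s: 36.0
eef_pos: [0.4713, -0.1496, 0.0814]
eef_rot: [0.0, 0.708, 0.706, 0.0]
wrist_force: [1.0, -0.1, -1.5]
opening: -0.002
grasp_force: 0.0
```

```bash
python3 - <<'E'
from h import *
todo(.55,-.13)
E
```

```text
tool shift [19.8 78.7  0. ] tcp [ 0.4713 -0.1496  0.0814] tool y deg -0.14 zaxis [ 2.e-04 -1.e-04 -1.e+00] F [ 1.  -0.1 -1.5] open -0.002 gf 0.0 t 36.0
```

```bash
python3 - <<'E'
from h import *
c,z,K,E=shot('wrist','w8.png'); np.savez('w8.npz',c=c,z=z,K=K,E=E); W=cloud(z,K,E)
T,_=tool(); s=shot('side'); Ws=cloud(*s[1:])
for WW in(W,Ws):
    m=(WW[...,2]>.010)&(WW[...,2]<.03)&(WW[...,0]>.4)&(WW[...,0]<.53)&(WW[...,1]>-.22)&(WW[...,1]<-.0)
    k,l,st,ce=cv2.connectedComponentsWithStats(m.astype(np.uint8))
    for i in range(1,k):
        if st[i,4]>40: r=cv2.minAreaRect(WW[l==i][:,:2].astype(np.float32)); print(st[i,4],r)
E
```

```text
6194 ((0.4713239073753357, -0.10852062702178955), (0.1256711632013321, 0.04350918158888817), 88.43339538574219)
278 ((0.4738071858882904, -0.10638446360826492), (0.1281147003173828, 0.04243142902851105), 89.9629898071289)
```

View pics/w8.png

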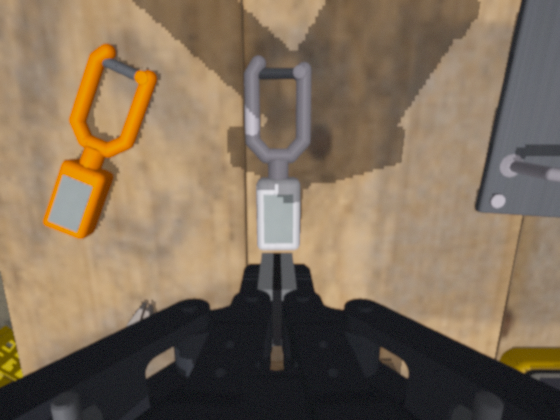

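```bash
python3 - <<'E'
from h import *
d=np.load('w8.npz'); z,K,E=d['z'],d['K'],d['E']; W=cloud(z,K,E); T=np.array([.4713,-.1496,.0814])
for v in range(246,345,8): print(v,[ (W[v,u]-T).round(4).tolist() for u in (268,287)])
b=W[215,277]; print('block top',b, W[185,277],W[245,277],W[215,262],W[215,297])
E
```

```text
246 [[-0.0063, -0.0184, -0.0584], [0.0068, -0.0183, -0.058]]
254 [[-0.0039, 0.0119, 0.0297], [0.0041, 0.0119, 0.0299]]
262 [[-0.0038, 0.0116, 0.0374], [0.0038, 0.0123, 0.039]]
270 [[-0.0036, 0.0117, 0.0451], [0.0036, 0.0117, 0.0452]]
278 [[-0.0034, 0.0116, 0.0517], [0.0034, 0.0118, 0.0522]]
286 [[-0.0033, 0.0115, 0.0577], [0.0032, 0.0118, 0.0583]]
294 [[-0.0031, 0.013, 0.0659], [0.003, 0.0129, 0.0659]]
302 [[-0.003, 0.0132, 0.0713], [0.0029, 0.0129, 0.0707]]
310 [[-0.0029, 0.0119, 0.0736], [0.0027, 0.0128, 0.0752]]
318 [[-0.003, 0.0084, 0.0725], [0.0026, 0.0127, 0.0793]]
326 [[-0.0031, 0.0045, 0.0707], [0.0026, 0.0105, 0.0798]]
334 [[-0.0031, 0.002, 0.0714], [0.0029, 0.0018, 0.071]]
342 [[-0.0031, -0.0015, 0.0705], [0.0029, -0.0009, 0.0713]]
block top [ 0.47125291 -0.14568672  0.0230941 ] [ 0.47131438 -0.125634    0.02062849] [ 0.47119064 -0.16713855  0.02331063] [ 0.46107683 -0.14608456  0.0215785 ] [ 0.48484091 -0.14624339  0.02129486]
```

The tag has not moved, at (279,215), and the fingers shut above it. The wrist depth suggests the finger tips end well above the reported TCP. I check with the side and scene cameras.

```bash
python3 - <<'E'
from h import *
T,o=tool(); print(T[:3,3],o['opening'])
for n in('side','scene'):
    c,z,K,E=shot(n,n+'3.png'); W=cloud(z,K,E)
    m=(abs(W[...,0]-T[0,3])<.03)&(abs(W[...,1]-T[1,3])<.03)&(W[...,2]>.035)&(W[...,2]<.3)
    p=W[m]; print(n,len(p),np.percentile(p[:,2],[0,1,3,10,50]).round(4),p[p[:,2]<np.percentile(p[:,2],5)].mean(0).round(4))
E
```

```text
[ 0.47050384 -0.14913585  0.08047259] -0.005956903955388714
side 868 [0.1047 0.1109 0.1173 0.1363 0.1967] [ 0.4722 -0.1414  0.115 ]
scene 800 [0.1052 0.1097 0.1152 0.1305 0.1925] [ 0.4685 -0.1559  0.1131]
```

Both cameras put the shut finger tips about 24 mm above the reported TCP, so the sleeves were only held by their top few millimetres. To grip the block I need the TCP at about z = -0.020. I lower in stages and check the force.

send_rows(
  motion=[
    [0, 0, 0, 0, 0, 0, -0.45],
    [0, 0, 0, 0, 0, 0, -0.45],
    [0, 0, 0, 0, 0, 0, -0.45],
    [0, 0, 0, 0, 0, 0, -0.45],
    [0, 0, 0, 0, 0, 20, -0.45],
    [0, 0, 0, 0, 0, 30, -0.45],
    [0, 0, 0, 0, 0, 30, -0.45],
    [0, 0, 0, 0, 0, 10, -0.45],
    [0, 0, 0, 0, 0, 0, -0.45],
    [0, 0, 0, 0, 0, 0, -0.45],
  ],
)

```text
time_s: 37.2
eef_pos: [0.4721, -0.1501, -0.0074]
eef_rot: [0.001, 0.708, 0.706, 0.0]
wrist_force: [0.3, -0.7, 0.4]
opening: 0.727
grasp_force: 0.0
```

```bash
python3 - <<'E'
from h import *
todo(.4716,-.149,-.020)
E
```

```text
tool shift [ 1.1 -0.5 12.6] tcp [ 0.4721 -0.1501 -0.0074] tool y deg -0.14 zaxis [ 9.e-04 -6.e-04 -1.e+00] F [ 0.3 -0.7  0.4] open 0.727 gf 0.0 t 37.2
```

send_rows(
  motion=[
    [0, 0, 0, 0, 0, 3, -0.45],
    [0, 0, 0, 0, 0, 3, -0.45],
    [0, 0, 0, 0, 0, 3, -0.45],
    [0, 0, 0, 0, 0, 2, -0.45],
    [0, 0, 0, 0, 0, 0, -0.45],
    [0, 0, 0, 0, 0, 0, -0.45],
    [0, 0, 0, 0, 0, 0, 0.5],
    [0, 0, 0, 0, 0, 0, 1],
    [0, 0, 0, 0, 0, 0, 1],
    [0, 0, 0, 0, 0, 0, 1],
  ],
)

```text
time_s: 38.2
eef_pos: [0.4715, -0.1497, -0.019]
eef_rot: [0.0, 0.708, 0.706, 0.0]
wrist_force: [-1.1, -0.6, 4.0]
opening: 0.336
grasp_force: 62.3
```

send_rows(
  motion=[
    [0, 0, 0, 0, 0, 0, 1],
    [0, 0, 0, 0, 0, 0, 1],
    [0, 0, 0, 0, 0, 0, 1],
    [0, 0, 0, 0, 0, 0, 1],
    [0, 0, 0, 0, 0, -10, 1],
    [0, 0, 0, 0, 0, -25, 1],
    [0, 0, 0, 0, 0, -30, 1],
    [0, 0, 0, 0, 0, -25, 1],
    [0, 0, 0, 0, 0, 0, 1],
    [0, 0, 0, 0, 0, 0, 1],
  ],
)

```text
time_s: 39.2
eef_pos: [0.4714, -0.1497, 0.0709]
eef_rot: [0.0, 0.708, 0.706, 0.0]
wrist_force: [0.8, 0.8, -2.4]
opening: 0.335
grasp_force: 61.7
```

```bash
python3 - <<'E'
from h import *
todo(.54,-.10)
c,z,K,E=shot('wrist','w9.png'); np.savez('w9.npz',c=c,z=z,K=K,E=E)
E
```

```text
tool shift [49.9 68.5  0. ] tcp [ 0.4714 -0.1497  0.0709] tool y deg -0.15 zaxis [ 7.e-04 -6.e-04 -1.e+00] F [ 0.8  0.8 -2.4] open 0.335 gf 61.7 t 39.2
```

View pics/w9.png

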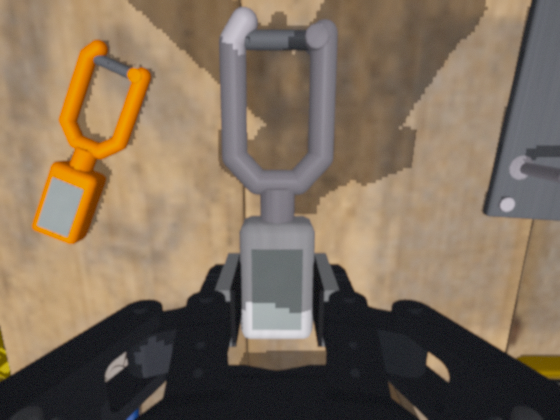

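The tag is held, with its block at (277,280), its hook at about (277,110) and the shut gate at (277,38). I measure where the gate sits relative to the TCP and plan the approach.

```bash
python3 - <<'E'
from h import *
d=np.load('w9.npz'); z,K,E=d['z'],d['K'],d['E']; W=cloud(z,K,E); T=np.array([.4714,-.1497,.0709])
print('z block',W[250,277],W[320,277],'gate',W[38,277],W[30,277],W[46,277])
for nm,u,v in(('gate top edge',277,29),('gate bot',277,47),('blk front',277,217),('blk back',277,337),('hook L',221,110),('hook R',334,110),('noseL top',241,9),('noseR top',321,18)):
    print(nm,(ray(u,v,K,E,.103)-T).round(4), (W[v,u]-T).round(4))
# where TCP must be: carrier yaw -3.9
a=np.radians(-3.9); cx=np.array([np.cos(a),np.sin(a)]); cy=np.array([-np.sin(a),np.cos(a)]); leg=np.array([.6323,-.1141])
for s in(.125,.058,.067): print(s,'tag_mid at',(leg-cx*s+cy*.002).round(4))
E
```

```text
z block [ 0.4712409  -0.13158046  0.11177787] [ 0.47115092 -0.16095559  0.1137912 ] gate [ 0.47149208 -0.05446414  0.09902922] [ 0.47150323 -0.05155046  0.0977212 ] [ 0.4714868  -0.05694266  0.09804721]
gate top edge [0.0001 0.0973 0.0321] [0.0001 0.0988 0.0255]
gate bot [0.0001 0.0915 0.0321] [0.0001 0.0925 0.0267]
blk front [-0.0001  0.0288  0.0321] [-0.0001  0.0301  0.0364]
blk back [-0.0003 -0.0268  0.0321] [-0.0003 -0.0195  0.0425]
hook L [-0.0207  0.0702  0.0321] [-0.0214  0.0703  0.0281]
hook R [0.0211 0.0701 0.0321] [0.0216 0.0701 0.029 ]
noseL top [-0.0123  0.1036  0.0321] [-0.0125  0.1042  0.0299]
noseR top [0.0154 0.1007 0.0321] [ 0.0274  0.1261 -0.0704]
0.125 tag_mid at [ 0.5077 -0.1036]
0.058 tag_mid at [ 0.5746 -0.1082]
0.067 tag_mid at [ 0.5656 -0.1075]
```

send_rows(
  motion=[
    [0, 0, 5, 0, 0, 0, 1],
    [0, 0, 8.5, 0, 0, 0, 1],
    [0, 0, 8.5, 0, 0, 0, 1],
    [0, 0, 8.5, 0, 0, 0, 1],
    [0, 0, 8.5, 0, 0, 0, 1],
    [0, 0, 8.5, 0, 0, 0, 1],
    [0, 0, 8.5, 0, 0, 0, 1],
    [0, 0, 8.5, 0, 0, 0, 1],
    [0, 0, 8.5, 0, 0, 0, 1],
    [0, 0, 8.5, 0, 0, 0, 1],
  ],
)

```text
time_s: 40.25
eef_pos: [0.4699, -0.1488, 0.0687]
eef_rot: [-0.001, 0.998, 0.07, -0.002]
wrist_force: [-0.7, 0.1, -2.0]
opening: 0.335
grasp_force: 61.5
```

send_rows(
  motion=[
    [0, 0, 8, 0, 0, 0, 1],
    [0, 0, 4.25, 0, 0, 0, 1],
    [0, 0, 0, 0, 0, 0, 1],
    [0, 0, 0, 0, 0, 0, 1],
    [0, 0, 0, 0, 0, 0, 1],
    [0, 0, 0, 0, 0, 0, 1],
    [0, 0, 0, 0, 0, 0, 1],
    [0, 0, 0, 0, 0, 0, 1],
    [0, 0, 0, 0, 0, 0, 1],
    [0, 0, 0, 0, 0, 0, 1],
  ],
)

```text
time_s: 41.25
eef_pos: [0.4714, -0.1497, 0.0708]
eef_rot: [0.0, 0.999, -0.034, 0.0]
wrist_force: [1.0, 0.0, -1.3]
opening: 0.332
grasp_force: 61.5
```

```bash
python3 - <<'E'
from h import *
todo(.5057,-.1036,-.001)
E
```

```text
tool shift [ 31.1 -48.3  71.8] tcp [ 0.4714 -0.1497  0.0708] tool y deg -93.89 zaxis [ 1.e-04 -1.e-04 -1.e+00] F [ 1.   0.  -1.3] open 0.332 gf 61.5 t 41.25
```

send_rows(
  motion=[
    [0, 0, 0, 5, -8, 0, 1],
    [0, 0, 0, 11, -17, 0, 1],
    [0, 0, 0, 10, -15, 0, 1],
    [0, 0, 0, 5, -8.3, 5, 1],
    [0, 0, 0, 0, 0, 15, 1],
    [0, 0, 0, 0, 0, 20, 1],
    [0, 0, 0, 0, 0, 20, 1],
    [0, 0, 0, 0, 0, 12, 1],
    [0, 0, 0, 0, 0, 0, 1],
    [0, 0, 0, 0, 0, 0, 1],
  ],
)

```text
time_s: 42.25
eef_pos: [0.5057, -0.1036, -0.0012]
eef_rot: [-0.0, 0.999, -0.034, -0.0]
wrist_force: [1.1, 0.7, -1.0]
opening: 0.335
grasp_force: 61.5
```

```bash
python3 - <<'E'
from h import *
todo(.5057,-.1036,-.001)
c,z,K,E=shot('wrist','w10.png'); np.savez('w10.npz',c=c,z=z,K=K,E=E)
E
```

```text
tool shift [ 0.   0.  -0.2] tcp [ 0.5057 -0.1036 -0.0012] tool y deg -93.89 zaxis [-2.e-04  1.e-04 -1.e+00] F [ 1.1  0.7 -1. ] open 0.335 gf 61.5 t 42.25
```

View pics/w10.png

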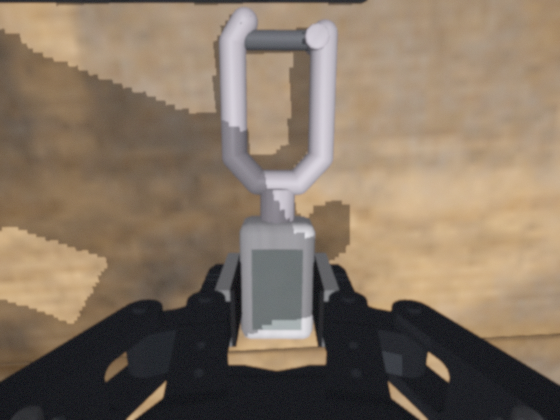

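The hook is at (277,100) and the plate's front edge runs level along the top, ending at a corner near (365,1). That gives a cross-check on the leg's sideways position.

```bash
python3 - <<'E'
from h import *
d=np.load('w10.npz'); c,K,E=d['c'],d['K'],d['E']
g=c[:8].astype(int).sum(-1)
print(g[0:6:1,355:375:2].tolist())
a=np.radians(-3.9); cx=np.array([np.cos(a),np.sin(a)]); cy=np.array([-np.sin(a),np.cos(a)])
p=ray(365,1,K,E,.008)[:2]; print('corner',p,'leg from corner',p+15*cx/1000+35*cy/1000)
d=np.load('w7.npz'); W=cloud(d['z'],d['K'],d['E']);
p=ray(241,295,d['K'],d['E'],.01)[:2]; print('w7 corner screw',p)
# plate corners in w3: (48,178),(225,188)
d=np.load('w3.npz'); A=ray(48,178,d['K'],d['E'],.008)[:2]; B=ray(225,188,d['K'],d['E'],.008)[:2]; print(A,B,np.linalg.norm(B-A),np.degrees(np.arctan2(-(B-A)[0],(B-A)[1])),'leg',A+.015*cx+.035*cy)
E
```

```text
[[144, 147, 146, 147, 154, 210, 343, 420, 441, 443], [153, 150, 162, 161, 194, 293, 385, 424, 438, 444], [189, 187, 190, 213, 293, 369, 414, 432, 441, 446], [283, 277, 281, 310, 372, 409, 427, 431, 442, 445], [377, 368, 368, 381, 418, 428, 429, 436, 444, 444], [417, 417, 411, 418, 432, 432, 435, 438, 440, 449]]
corner [ 0.61461618 -0.14595929] leg from corner [ 0.63196197 -0.11206057]
w7 corner screw [ 0.70871466 -0.14524259]
[ 0.61723906 -0.14553877] [0.6282467  0.04068845] 0.18655226091689353 -3.3827385763254267 leg [ 0.63458486 -0.11164005]
```

send_rows(
  motion=[
    [0, 0, 0, 0, -1, 0, 1],
    [0, 0, 0, 4, 0, 0, 1],
    [0, 0, 0, 4, 0, 0, 1],
    [0, 0, 0, 4, 0, 0, 1],
    [0, 0, 0, 4, 0, 0, 1],
    [0, 0, 0, 4, 0, 0, 1],
    [0, 0, 0, 4, 0, 0, 1],
    [0, 0, 0, 0, 0, 0, 1],
    [0, 0, 0, 0, 0, 0, 1],
    [0, 0, 0, 0, 0, 0, 1],
  ],
)

```text
time_s: 43.3
eef_pos: [0.5294, -0.1041, -0.0014]
eef_rot: [-0.0, 0.999, -0.034, -0.0]
wrist_force: [0.6, 0.7, -2.5]
opening: 0.333
grasp_force: 61.5
```

```bash
python3 - <<'E'
from h import *
todo(.5765,-.1082,-.001)
c,z,K,E=shot('wrist'); np.savez('w11.npz',c=c,z=z,K=K,E=E)
cv2.imwrite('pics/w11c.png',cv2.resize(c[0:140,180:380,::-1],None,fx=3,fy=3))
E
```

```text
tool shift [47.3  0.9 -0.4] tcp [ 0.5294 -0.1041 -0.0014] tool y deg -93.89 zaxis [-4.e-04  1.e-04 -1.e+00] F [ 0.6  0.7 -2.5] open 0.333 gf 61.5 t 43.3
```

View pics/w11c.png

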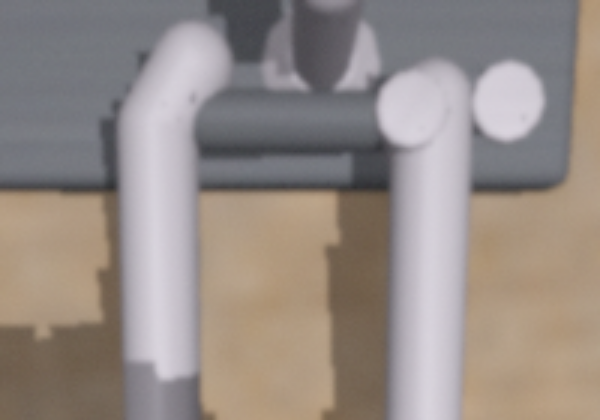

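The crop shows the leg base at about (322,60), between the left nose at 232 and the hinge knob at 378, with the gate shut between them. The leg is about 1.5 mm off the middle of the mouth. I correct that and push.

send_rows(
  motion=[
    [0, 0, 0, 0, 1.5, 0, 1],
    [0, 0, 0, 4, 0, 0, 1],
    [0, 0, 0, 5, 0, 0, 1],
    [0, 0, 0, 5, 0, 0, 1],
    [0, 0, 0, 5, 0, 0, 1],
    [0, 0, 0, 5, 0, 0, 1],
    [0, 0, 0, 5, 0, 0, 1],
    [0, 0, 0, 5, 0, 0, 1],
    [0, 0, 0, 5, 0, 0, 1],
    [0, 0, 0, 0, 0, 0, 1],
  ],
)

```text
time_s: 44.35
eef_pos: [0.5694, -0.1089, -0.0011]
eef_rot: [0.0, 0.999, -0.034, 0.001]
wrist_force: [0.5, 0.1, -1.2]
opening: 0.336
grasp_force: 61.5
```

send_rows(
  motion=[
    [0, 0, 0, 3, 0, 0, 1],
    [0, 0, 0, 3, 0, 0, 1],
    [0, 0, 0, 1, 0, 0, 1],
    [0, 0, 0, 0, 0, 0, 1],
    [0, 0, 0, 0, 0, 0, 1],
    [0, 0, 0, 0, 0, 0, 1],
    [0, 0, 0, 0, 0, 0, 1],
    [0, 0, 0, 0, 0, 0, 1],
    [0, 0, 0, 0, 0, 0, 1],
    [0, 0, 0, 0, 0, 0, 1],
  ],
)

```text
time_s: 45.35
eef_pos: [0.5754, -0.1088, -0.0013]
eef_rot: [0.0, 0.999, -0.034, 0.0]
wrist_force: [-0.0, -0.5, -1.3]
opening: 0.337
grasp_force: 61.5
```

```bash
python3 - <<'E'
from h import *
todo(.5765,-.1092,-.001)
c,z,K,E=shot('wrist'); 
cv2.imwrite('pics/w12c.png',cv2.resize(c[0:200,180:380,::-1],None,fx=2.5,fy=2.5))
E
```

```text
tool shift [ 1.1  0.3 -0.3] tcp [ 0.5754 -0.1088 -0.0013] tool y deg -93.9 zaxis [ 0. -0. -1.] F [-0.  -0.5 -1.3] open 0.337 gf 61.5 t 45.35
```

View pics/w12c.png

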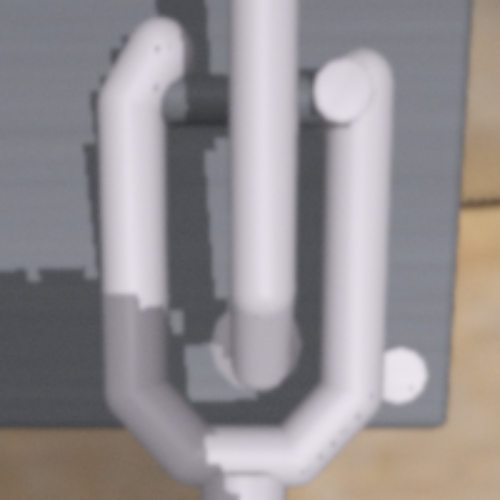

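The leg is inside the hook at (260,330), and the gate at (240,100) is shut behind it. I back off a little, lower and release.

send_rows(
  motion=[
    [0, 0, 0, -3, 0, 3, 1],
    [0, 0, 0, -2, 0, 3, 1],
    [0, 0, 0, 0, 0, 0, 1],
    [0, 0, 0, 0, 0, 0, 0.1],
    [0, 0, 0, 0, 0, 0, -0.2],
    [0, 0, 0, 0, 0, 0, -0.4],
    [0, 0, 0, 0, 0, 0, -0.45],
    [0, 0, 0, 0, 0, 0, -0.45],
    [0, 0, 0, 0, 0, 0, -0.45],
    [0, 0, 0, 0, 0, 0, -0.45],
  ],
)

```text
time_s: 46.4
eef_pos: [0.5704, -0.1085, -0.0073]
eef_rot: [0.0, 0.999, -0.034, 0.0]
wrist_force: [0.6, -0.5, 0.1]
opening: 0.718
grasp_force: 0.0
```

send_rows(
  motion=[
    [0, 0, 0, 0, 0, -5, -0.45],
    [0, 0, 0, 0, 0, -15, -0.45],
    [0, 0, 0, 0, 0, -30, -0.45],
    [0, 0, 0, 0, 0, -40, -0.45],
    [0, 0, 0, 0, 0, -40, -0.45],
    [0, 0, 0, 0, 0, -40, -0.45],
    [0, 0, 0, 0, 0, -20, -0.45],
    [0, 0, 0, 0, 0, 0, -0.45],
    [0, 0, 0, 0, 0, 0, -0.45],
    [0, 0, 0, 0, 0, 0, -0.45],
  ],
)

```text
time_s: 47.4
eef_pos: [0.5694, -0.1081, 0.1814]
eef_rot: [-0.0, 0.999, -0.034, -0.001]
wrist_force: [-0.3, 0.8, 0.1]
opening: 0.726
grasp_force: 0.0
```

```bash
python3 - <<'E'
from h import *
todo(.57,-.109)
c,z,K,E=shot('wrist','w13.png')
E
```

```text
tool shift [ 0.7  0.9 -0. ] tcp [ 0.5694 -0.1081  0.1814] tool y deg -93.89 zaxis [-2.3e-03  9.0e-04 -1.0e+00] F [-0.3  0.8  0.1] open 0.726 gf 0.0 t 47.4
```

View pics/w13.png

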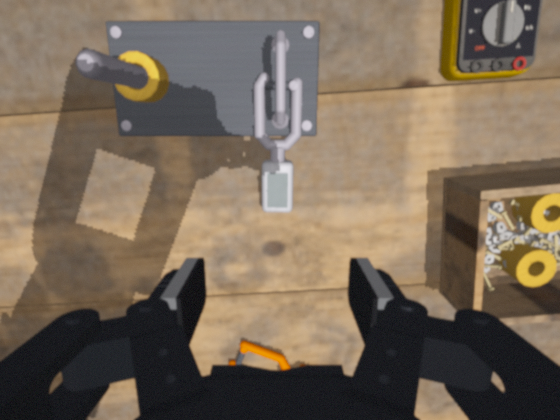

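The sleeve is on the pin at (138,75), two sleeves lie in the tray at (548,212) and (536,267), and the hook is clipped round the leg at (278,118). The gripper is clear of everything. I hand in.

```bash
python3 -c "
from bench import ctrl
print(ctrl.hand_in())"
```

```text
the job is handed in; nothing more can be done
None
```

Job handed in (no verdict was shown): the one fitting sleeve is on the pin, both tight sleeves are in the reject tray, and the tag is clipped to the front leg with its gate shut before release and the gripper clear.

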